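# Lay out the bread stack on its display boards

## Robot

A 6-joint arm with a two-finger parallel gripper is mounted at the origin on the work surface. World frame = base frame: x ahead of the robot, y to its left, z up, the work surface at z = 0. Lengths are in mm, angles in rad, forces in N, time in s.
With the tool pointing down it reaches from about 350 to 975 mm from the base axis. Payload 7.1 kg.
Tool frame: the origin (TCP) lies on the centre line of the jaws, within the pads' length; the fingertips stand 17 mm ahead of it and the grasp point (between the pads) lies 2 mm behind it (tip_extent is the distance from the TCP to the fingertips, in mm); z points along the fingers, y is the line along which they close (so a half turn about z gives the same grasp; the last joint's range is limited). The gripper opens to 88 mm and grips with 3 to 60 N. Pads are 20 mm wide; open, the fingers measure 115 mm over their backs; the gripper's body (75 mm by 178 mm) begins 61 mm behind the grasp point.
Start: joints at [-1.156, 0.423, 1.63, -0, 1.089, -0.019], TCP at [262.716, -567.085, 239.675] pointing down, gripper open.
Joint ranges: [-3, 3], [-0.9, 2.11], [0.09, 2.58], [-1.31, 4.45], [0.11, 2.69], [-2.54, 2.54]. Speed limits (rad/s): [2.39, 2.39, 3.01, 3.14, 3.14, 3.14].

## Interface

Orientations are given as a rotation vector (axis times angle).
In Python, from workcell import get_obs, get_image, camera_model, close_job, look_for, outline_of, pinpoint, tip_extent gives the robot as it stands.
- The arm moves only by the shell command python3 -m jog 'ROWS'. ROWS is text: rows parted by semicolons, each of 7 numbers parted by spaces: the shift along the tool's x, y, z as a fraction of full scale, then the turn, a rotation vector about the tool's x, y, z as a fraction of full scale, then the closure, from -1 (fully open) to 1 (shut). A call has 1 to 8 rows; each row is the pose to reach, as a shift and turn from the pose commanded when the call began, along the tool's axes at that moment; what a row does not reach only later rows make up. Full scale, the value 1, is 0.2 m for a shift and 30 degrees for a turn. A row lasts 1/10 s, in which the tool goes at most 50 mm and 8.59 degrees, less where a joint would pass 70% of its speed; a pose out of reach is approached as far as the arm can. A call with a number of a shift or a turn outside -1 to 1 is refused whole. A call with a gripper value outside its range is refused whole. The fingers move at their own pace and stop on an object; the grip force is fixed at half the most. Time passes only in rows, so rows that repeat a pose let the fingers close. It gives the time, the measured TCP pose, the force, the opening and the grip force at its end, in the units of the state.
- get_obs(): the state, without advancing time (a new reading comes with each control period).
- get_image(name): name is "side" or "top"; returns the picture (420x560x3 uint8, red, green, blue); there is no depth.
- camera_model(name): a dict with "fx", "fy", "cx", "cy" (pixels), "origin" and "orientation" of the camera in the world. Camera axes: x right, y down, z forward; pixel columns grow to the right and rows downward; lengths in mm; the calibration is good to about 2 mm. A picture is of the moment at which its call begins. camera_model takes no time and is no camera call.
- close_job(): hands the job in; it is judged then, once.
Trained networks look in the newest picture that a camera, given by its name, has taken for a name from the list of things; names that differ only in an ending like _2 or _b are one class to them, and where a whole thing is asked for, a point or a joint stands for the part that bears it (a point fixed in the world has none). Each returns a list of dicts, best first, with "confidence" (0 to 1); they miss things now and then, are a little off and sometimes report something else, mostly with a low value. They report only what shows in the picture. A call takes as long as a camera call. They do not tell look-alikes from the thing itself.
- look_for(target, camera): "xyz" ([x, y, z] in mm, in the coordinates of the camera as it stood for that picture, good to about 4 mm: the middle of the surface that is visible of it).
- outline_of(target, camera): "mask" (420x560 bool, what is visible of it).
- pinpoint(target, camera): "xyz" ([x, y, z] in mm, in the coordinates of the camera as it stood for that picture, good to about 4 mm: a listed point, or the origin of a listed thing).
The state is a dict: "t": time; "qpos": joint angles; "qvel": joint speeds; "joint_torque": joint torques, N m; "ee_pos": TCP position; "orientation": TCP orientation; "ft_force": force on the tool from outside, world axes, zero at the start; "moment": the same for the moment, N m; "width": finger opening in mm; "grasp_force": force on a finger pad.
Only numpy, scipy, OpenCV 4.12 (cv2) and the standard library are available. Lean on these libraries where they do the work, as an engineer would, in place of code of your own. Each camera call takes 0.05 s, during which the arm holds its last target. There are 200 camera calls.

## Task

Take the stack of four small loaves apart and lay each loaf on the display board that already carries a cut half of the same bread: squarely in the middle of the board's blue-grey paper sheet, lengthwise along the board, flat and right way up. Do not let any loaf tip over or tumble, and leave the honey jar and the blue cup where they stand.

Things in the scene. Friction and masses are not known exactly. Their poses are not given: they have to be found in the camera images.
- loaf_white: Loose rigid small loaf, pale cream-white crust with white slashes; 120 long x 56 wide x 42 high mm, 85 to 170 g, flat top and underside. Origin: centre of underside; x along its length, y across, z up. Starts in the bottom layer, side by side with the rye loaf (either order, about 34 mm apart), on a fixed slate slab 12 mm thick.
- loaf_rye: Loose rigid small loaf, very dark brown crust with lighter brown slashes; 120 long x 56 wide x 42 high mm, 85 to 170 g, flat top and underside. Origin: centre of underside; x along its length, y across, z up. Starts in the bottom layer, side by side with the white loaf, on the 12 mm slate slab.
- loaf_saffron: Loose rigid small loaf, bright orange-yellow crust with yellow slashes; 120 long x 56 wide x 42 high mm, 85 to 170 g, flat top and underside. Origin: centre of underside; x along its length, y across, z up. Starts in the second layer, lying across the white and rye loaves, underside 54 mm above the table.
- loaf_herb: Loose rigid small loaf, green crust with light green slashes; 120 long x 56 wide x 42 high mm, 85 to 170 g, flat top and underside. Origin: centre of underside; x along its length, y across, z up. Starts on top, lying across the saffron loaf, underside 96 mm above the table.
- board_white: Fixed wooden board 195 x 90 x 15 mm with a flush blue-grey paper sheet 135 x 72 mm, and next to it, on the board, a fixed half loaf: pale cream-white crust with white slashes, 42 mm high. Origin: on the table, under the paper's centre; x along the board to the half loaf; paper surface at z = 15 mm. Board spans x -75 to +120, half loaf x +80 to +116, y +-28 mm.
- board_rye: Fixed wooden board 195 x 90 x 15 mm with a flush blue-grey paper sheet 135 x 72 mm, and next to it, on the board, a fixed half loaf: very dark brown crust with lighter brown slashes, 42 mm high. Origin: on the table, under the paper's centre; x along the board to the half loaf; paper surface at z = 15 mm. Board spans x -75 to +120, half loaf x +80 to +116, y +-28 mm.
- board_saffron: Fixed wooden board 195 x 90 x 15 mm with a flush blue-grey paper sheet 135 x 72 mm, and next to it, on the board, a fixed half loaf: bright orange-yellow crust with yellow slashes, 42 mm high. Origin: on the table, under the paper's centre; x along the board to the half loaf; paper surface at z = 15 mm. Board spans x -75 to +120, half loaf x +80 to +116, y +-28 mm.
- board_herb: Fixed wooden board 195 x 90 x 15 mm with a flush blue-grey paper sheet 135 x 72 mm, and next to it, on the board, a fixed half loaf: green crust with light green slashes, 42 mm high. Origin: on the table, under the paper's centre; x along the board to the half loaf; paper surface at z = 15 mm. Board spans x -75 to +120, half loaf x +80 to +116, y +-28 mm.
- honey_jar: Bystander: loose amber glass jar with brass cap, 62 mm diameter, 85 mm high. Origin: centre of underside.
- cup: Bystander: loose blue ceramic cup without handle, 76 mm diameter, 80 mm high. Origin: centre of underside.
Not all that is in view belongs to the job. What is shaped like the loaf_rye but pink or red is not meant. Leave any purple or turquoise look-alike of the loaf_herb alone.

How it is judged:
By the outcome, as a careful person would: the job done as asked, in the order asked, and still so for the second after the job is handed in, with the robot touching nothing.
It also fails if it takes over 128 s, if anything falls off the work surface, if the arm or the gripper's body presses on something with over 40 N, if the wrist force passes 120 N, or if a joint passes its speed limit or range.

## Working session

There is one attempt and no reset: what is moved stays moved. The work goes in short steps, Python scripts to look and compute and a shell command to move; the robot and the scene stay as the last step left them, time stands still between calls to the robot, and variables do not carry over. Pictures are saved under pics/ and viewed, at most 14 in all, crops included, and the job is handed in when it is done.

```bash
mkdir -p pics; ls
python3 - <<'E'
from workcell import *
import cv2,numpy as np
for n in("top","side"):
    im=get_image(n); cv2.imwrite(f"pics/{n}0.png",im[:,:,::-1]); print(n,camera_model(n))
print(get_obs(),tip_extent)
E
```

```text
pics
top {'fx': 493.49785365169, 'fy': 493.49785365169, 'cx': 283.76422618519973, 'cy': 215.98646746794552, 'origin': array([ 392.4386994 ,   12.75180668, 1687.97488783]), 'orientation': array([-2.21145727,  2.19200809, -0.09398544])}
side {'fx': 393.35493931021887, 'fy': 393.35493931021887, 'cx': 273.9214701825061, 'cy': 211.9371004633012, 'origin': array([296.17911781, 748.10728221, 829.08793618]), 'orientation': array([-0.32765371,  2.76835704, -1.18593345])}
{'t': 0.1, 'qpos': array([-1.15600339e+00,  4.23768240e-01,  1.63062459e+00,  2.56872088e-05,
        1.08862896e+00, -1.90017277e-02]), 'qvel': array([-7.53228257e-05, -2.58314233e-03, -3.04133029e-03, -1.89414526e-03,
       -5.20610804e-05,  1.63977435e-04]), 'joint_torque': array([ 8.76055510e-04, -5.45609879e+01, -2.74324697e+01,  6.46487321e-02,
        1.88500376e-02,  6.42945665e-06]), 'ee_pos': array([ 262.52576141, -566.64172949,  238.97271699]), 'orientation': array([-3.06661588e+00, -6.75752103e-01,  4.06136255e-04]), 'ft_force': array([-0.1225634 ,  0.10051521,  0.65469848]), 'moment': array([-0.0238531 ,  0.00139188, -0.00225208]), 'grasp_force': 0.0, 'width': 87.95936825548496} 17.0
```

View pics/top0.png

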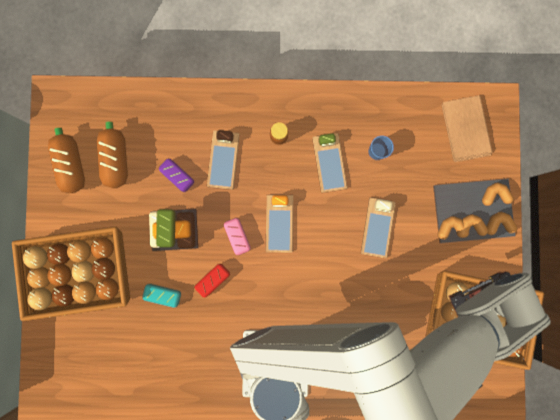

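View pics/side0.png

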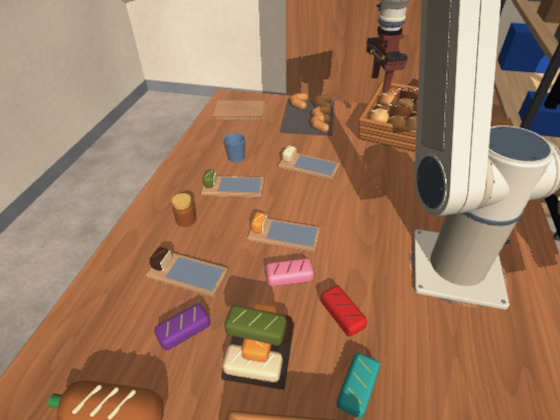

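The top view shows the stack at px (173,229): herb on top, saffron across it, white on the left and rye on the right. The boards are rye (223,160), herb (331,162), saffron (280,223) and white (378,228). Candidates for herb: green at (163,229) against purple (176,175) and turquoise (161,296). Only the green one fits, because it lies on top of the stack. Candidates for rye: dark brown at (187,230) against pink (236,236) and red (212,280). Only the dark one in the stack fits.

```bash
cat > h.py <<'E'
from workcell import *
import cv2,numpy as np
from scipy.spatial.transform import Rotation as R
from scipy.optimize import minimize
S=4
def proj(P,n):
    c=camera_model(n); q=(np.asarray(P,float)-c["origin"])@R.from_rotvec(c["orientation"]).as_matrix()
    return np.c_[q[:,0]/q[:,2]*c["fx"]+c["cx"],q[:,1]/q[:,2]*c["fy"]+c["cy"]]
def world(p,n):
    c=camera_model(n); return R.from_rotvec(c["orientation"]).apply(p)+c["origin"]
def box(x,y,z,a,d):
    s=np.array([[i,j,k] for i in(-.5,.5) for j in(-.5,.5) for k in((0,1) if d[2] else (0,))])*d
    return s@R.from_euler("z",a).as_matrix().T+[x,y,z]
def fit(masks,x0,d):   # masks {cam:bool}; x0 = x,y,z,yaw ; z = underside
    M={n:cv2.resize(m.astype(np.float32),None,fx=S,fy=S,interpolation=cv2.INTER_LINEAR)>.5 for n,m in masks.items()}
    def cost(v):
        s=0
        for n,m in M.items():
            h=cv2.convexHull((((proj(box(*v,d),n)+.5)*S-.5)*16).round().astype(np.int32))
            r=np.zeros(m.shape,np.uint8); cv2.fillConvexPoly(r,h,1,shift=4); r=r>0
            s+=1-(r&m).sum()/(r|m).sum()
        return s/len(M)
    b=None
    x0=np.array(x0,float)
    for k in(20,8,4):
        x0=x0 if b is None else b.x
        b=minimize(cost,x0,method="Nelder-Mead",options=dict(initial_simplex=np.vstack([x0]+[x0+e for e in np.diag([k,k,k,k/60])]),xatol=.02,fatol=1e-5,maxiter=400))
    return b.x,1-b.fun
def blob(m,px):  # component of a mask nearest px
    n,l,st,ce=cv2.connectedComponentsWithStats(m.astype(np.uint8))
    ok=[i for i in range(1,n) if st[i,4]>60]
    return l==min(ok,key=lambda i:np.hypot(*(ce[i]-px)))
def seen(t,n):
    return outline_of(t,n)
LOAF=np.array([120,56,42.])
E
python3 - <<'E'
from h import *
I={n:get_image(n) for n in("top","side")}
for n,c in(("top",(120,190,210,255)),("side",(200,290,310,400))):
    x0,y0,x1,y1=c; cv2.imwrite(f"pics/crop_{n}.png",cv2.resize(I[n][y0:y1,x0:x1,::-1],None,fx=4,fy=4,interpolation=cv2.INTER_CUBIC))
c=[cv2.imread(f"pics/crop_{n}.png") for n in I]; H=max(a.shape[0] for a in c)
cv2.imwrite("pics/crop0.png",np.hstack([cv2.copyMakeBorder(a,0,H-a.shape[0],0,0,0) for a in c]))
for n in I:
    for o in look_for("loaf_herb",n): print(n,world(o["xyz"],n).round(),round(o["confidence"],2))
M={}
for n in I:
    for o in seen("loaf_herb",n):
        m=o["mask"]; k=np.argwhere(m).mean(0)[::-1]; print(n,k.round(),m.sum(),o["confidence"],I[n][m].mean(0).round())
        if n not in M and np.hypot(*(k-{"top":(163,229),"side":(256,325)}[n]))<12: M[n]=m
print("herb",fit(M,[350,375,96,0],LOAF))
pap={"rye":((222,165),(195,272)),"herb":((332,168),(240,186)),"saffron":((280,230),(290,234)),"white":((377,234),(315,165))}
mk={}
for n in I:
    h=cv2.cvtColor(I[n],cv2.COLOR_RGB2HSV).astype(int); mk[n]=(h[...,0]>95)&(h[...,0]<125)&(h[...,1]>35)&(h[...,2]>70)
for b,p in pap.items():
    mm={n:blob(mk[n],p[i]) for i,n in enumerate(I)}
    t=p[0]; x0=[392+(216-t[1])*3.4,13-(t[0]-284)*3.4,15,0]
    print(b,[int(m.sum()) for m in mm.values()],*fit(mm,x0,np.array([135,72,0.])),[ (world(o["xyz"],"top").round(),round(o["confidence"],2)) for o in pinpoint("board_"+b,"top")[:2]])
for t in("honey_jar","cup"):print(t,[world(o["xyz"],"top").round() for o in pinpoint(t,"top")[:1]])
E
```

```text
top [632. 332.  46.] 0.9
top [227. 375.  39.] 0.84
top [453. 349. 140.] 0.63
side [444. 366. 137.] 0.98
side [624. 344.  42.] 0.84
side [230. 390.  43.] 0.73
side [ 720. -327.   53.] 0.45
top [165. 228.] 724 0.68 [116. 129.  56.]
top [176. 174.] 648 0.68 [142.  84. 147.]
top [161. 295.] 633 0.63 [ 77. 163. 146.]
side [181. 326.] 1493 0.8 [123.  69. 127.]
side [357. 385.] 1792 0.75 [ 56. 131. 119.]
side [257. 341.] 709 0.75 [206. 131.  62.]
side [255. 324.] 1789 0.73 [103. 109.  53.]
herb (array([4.48115646e+02, 3.50464865e+02, 8.61536309e+01, 1.15967149e-02]), np.float64(0.8621532381716208))
rye [737, 465] [ 6.82498855e+02  1.96088299e+02 -9.14573014e+01 -9.52269141e-02] 0.47839683976627434 [(array([668., 187.,   0.]), 0.67)]
herb [723, 465] [ 6.78421491e+02 -2.00707339e+02 -1.00606640e+02  1.63569511e-01] 0.47722689075630254 [(array([ 658., -186.,    0.]), 0.7)]
saffron [738, 465] [ 4.53769142e+02 -1.45954274e+01 -9.23258813e+01  7.40096685e-03] 0.48255718282047066 [(array([449., -10.,   1.]), 0.82)]
white [739, 465] [ 4.40415411e+02 -3.68830635e+02 -9.10432382e+01 -1.61817035e-01] 0.4781627124209835 [(array([ 435., -348.,    7.]), 0.63), (array([452., 351.,  98.]), 0.53)]
honey_jar [array([771.,  -4.,   0.])]
cup [array([ 727., -350.,    1.])]
```

View pics/crop0.png

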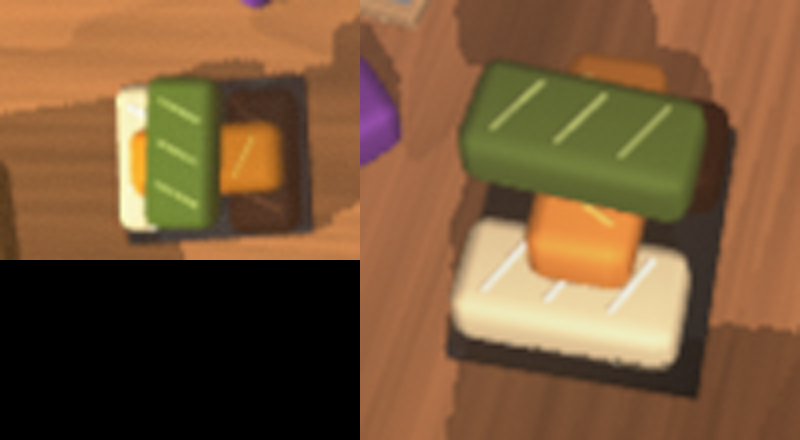

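The crop confirms the stack: green on top along x, orange across beneath it, cream (left/near) and dark brown (right/far) below, on slate. The network outlines are loose, so I'll use colour masks instead.

```bash
cat >> h.py <<'E'
HSV={"herb":((32,90,45),(58,255,255)),"saffron":((9,165,135),(27,255,255)),"white":((8,15,140),(30,118,255)),"rye":((0,25,20),(16,200,92)),"paper":((96,40,60),(125,150,200))}
def cmask(n,c,near,r,im=None):
    im=get_image(n) if im is None else im
    lo,hi=HSV[c]; m=cv2.inRange(cv2.cvtColor(im,cv2.COLOR_RGB2HSV),lo,hi)
    k=np.zeros_like(m); cv2.circle(k,tuple(int(v) for v in near),r,255,-1); m&=k
    m=blob(cv2.morphologyEx(m,cv2.MORPH_OPEN,np.ones((2,2),np.uint8))>0,near)
    cs,_=cv2.findContours(m.astype(np.uint8),cv2.RETR_EXTERNAL,cv2.CHAIN_APPROX_NONE)
    o=np.zeros(m.shape,np.uint8); cv2.drawContours(o,cs,-1,1,-1); return o>0
E
python3 - <<'E'
from h import *
I={n:get_image(n) for n in("top","side")}
vis={n:I[n].copy() for n in I}
def go(c,pt,ps,x0,d,r=45):
    mm={n:cmask(n,c,p,r,I[n]) for n,p in(("top",pt),("side",ps))}
    f=fit(mm,x0,d); print(c,pt,[int(m.sum()) for m in mm.values()],f[0].round(3),round(f[1],3))
    for n in mm:
        f1=fit({n:mm[n]},f[0],d) if 0 else None
        h=cv2.convexHull(proj(box(*f[0],d),n).round().astype(np.int32)); cv2.polylines(vis[n],[h],True,(255,0,255),1)
go("herb",(165,228),(256,325),[448,350,96,0],LOAF)
for p in(((222,165),(195,272)),((332,168),(240,186)),((280,230),(290,234)),((377,234),(315,165))):
    x0=[392+(216-p[0][1])*3.4,13-(p[0][0]-284)*3.4,15,0]; go("paper",*p,x0,np.array([135,72,0.]))
cv2.imwrite("pics/fit0.png",np.vstack([vis["top"][110:280,120:420],vis["side"][130:380,130:430]])[:,:,::-1])
E
```

```text
herb (165, 228) [589, 1637] [ 4.46270e+02  3.47886e+02  7.50850e+01 -1.10000e-02] 0.762Traceback (most recent call last):
  File "<stdin>", line 12, in <module>
  File "<stdin>", line 5, in go
  File "h.py", line 41, in cmask
    m=blob(cv2.morphologyEx(m,cv2.MORPH_OPEN,np.ones((2,2),np.uint8))>0,near)
  File "h.py", line 32, in blob
    return l==min(ok,key=lambda i:np.hypot(*(ce[i]-px)))
              ~~~^^^^^^^^^^^^^^^^^^^^^^^^^^^^^^^^^^^^^^^
ValueError: min() iterable argument is empty
```

Run:
```python
from h import *
I={n:cv2.cvtColor(get_image(n),cv2.COLOR_RGB2HSV) for n in("top","side")}
def s(n,l,*ps): print(n,l,[I[n][y-1:y+2,x-1:x+2].reshape(-1,3).mean(0).round().tolist() for x,y in ps])
s("side","paper",(195,272),(240,186),(290,234),(315,165))
s("side","herb",(250,318),(240,332),(275,337))
s("side","saff",(262,337),(258,353)); s("side","white",(245,358),(250,372),(270,365)); s("side","rye",(286,318),(290,330)); s("side","slate",(285,345),(270,383)); s("side","wood",(310,330),(210,360))
s("top","paper",(222,165),(332,168),(280,230),(377,234)); s("top","herb",(165,218),(165,240),(173,230),(160,228));s("top","saff",(184,232),(155,233));s("top","white",(152,216),(152,243));s("top","rye",(187,216),(187,243));s("top","slate",(196,230)); s("top","wood",(170,270),(140,195))
```

```text
side paper [[106.0, 34.0, 140.0], [107.0, 31.0, 141.0], [108.0, 29.0, 142.0], [106.0, 32.0, 141.0]]
side herb [[35.0, 133.0, 107.0], [34.0, 131.0, 108.0], [36.0, 136.0, 122.0]]
side saff [[34.0, 133.0, 106.0], [18.0, 175.0, 237.0]]
side white [[14.0, 149.0, 215.0], [24.0, 65.0, 238.0], [20.0, 79.0, 236.0]]
side rye [[17.0, 142.0, 72.0], [11.0, 142.0, 61.0]]
side slate [[12.0, 74.0, 59.0], [14.0, 91.0, 62.0]]
side wood [[12.0, 150.0, 161.0], [11.0, 147.0, 162.0]]
top paper [[102.0, 50.0, 181.0], [102.0, 50.0, 181.0], [102.0, 49.0, 186.0], [102.0, 50.0, 182.0]]
top herb [[36.0, 137.0, 169.0], [37.0, 140.0, 163.0], [29.0, 145.0, 81.0], [37.0, 153.0, 142.0]]
top saff [[16.0, 203.0, 214.0], [20.0, 201.0, 230.0]]
top white [[27.0, 41.0, 246.0], [28.0, 50.0, 249.0]]
top rye [[11.0, 131.0, 75.0], [11.0, 142.0, 88.0]]
top slate [[10.0, 98.0, 79.0]]
top wood [[13.0, 158.0, 199.0], [13.0, 158.0, 198.0]]
```

```bash
cat >> h.py <<'E'
HSV["paper"]=((94,20,80),(120,120,220)); HSV["herb"]=((24,85,40),(60,200,200)); HSV["rye"]=((3,112,25),(20,220,125))
E
cat > m0.py <<'E'
from h import *
I={n:get_image(n) for n in("top","side")}
vis={n:I[n].copy() for n in I}
def go(c,pt,ps,x0,d,r=45):
    mm={n:cmask(n,c,p,r,I[n]) for n,p in(("top",pt),("side",ps))}
    f=fit(mm,x0,d); print(c,pt,[int(m.sum()) for m in mm.values()],f[0].round(3),round(f[1],3))
    for n in mm:
        h=cv2.convexHull(proj(box(*f[0],d),n).round().astype(np.int32)); cv2.polylines(vis[n],[h],True,(255,0,255),1)
E
python3 - <<'E'
from m0 import *
go("herb",(165,228),(256,325),[448,350,96,0],LOAF)
for p in(((222,165),(195,272)),((332,168),(240,186)),((280,230),(290,234)),((377,234),(315,165))):
    x0=[392+(216-p[0][1])*3.4,13-(p[0][0]-284)*3.4,15,0]; go("paper",*p,x0,np.array([135,72,0.]))
cv2.imwrite("pics/fit1.png",cv2.resize(np.vstack([vis["top"][110:280,120:420],vis["side"][130:380,130:430]])[:,:,::-1],None,fx=1.4,fy=1.4))
E
```

```text
herb (165, 228) [667, 1750] [4.43403e+02 3.48358e+02 8.11050e+01 2.10000e-02] 0.829
paper (222, 165) [758, 1039] [ 6.64405e+02  1.81669e+02  1.82700e+00 -1.06000e-01] 0.911
paper (332, 168) [742, 498] [ 6.59252e+02 -1.93084e+02  1.00100e+00  1.76000e-01] 0.878Traceback (most recent call last):
  File "<stdin>", line 4, in <module>
  File "m0.py", line 6, in go
    f=fit(mm,x0,d); print(c,pt,[int(m.sum()) for m in mm.values()],f[0].round(3),round(f[1],3))
  File "h.py", line 27, in fit
    b=minimize(cost,x0,method="Nelder-Mead",options=dict(initial_simplex=np.vstack([x0]+[x0+e for e in np.diag([k,k,k,k/60])]),xatol=.02,fatol=1e-5,maxiter=400))
    res = _minimize_neldermead(fun, x0, args, callback, bounds=bounds,
                               **options)
    fxr = func(xr)
    fx = function(np.copy(x), *(wrapper_args + args))
  File "h.py", line 19, in cost
    h=cv2.convexHull((((proj(box(*v,d),n)+.5)*S-.5)*16).round().astype(np.int32))
                        ~~~~^^^^^^^^^^^^^
  File "h.py", line 7, in proj
    c=camera_model(n); q=(np.asarray(P,float)-c["origin"])@R.from_rotvec(c["orientation"]).as_matrix()
ValueError: time passes only in moves, steps and waits
```

```bash
sed -i 's/^S=4/S=4\nfrom functools import lru_cache\ncamera_model=lru_cache(None)(camera_model)/' h.py
python3 - <<'E'
from m0 import *
fs={}
go("herb",(165,228),(256,325),[448,350,96,0],LOAF)
for p in(((222,165),(195,272)),((332,168),(240,186)),((280,230),(290,234)),((377,234),(315,165))):
    x0=[392+(216-p[0][1])*3.4,13-(p[0][0]-284)*3.4,15,0]; go("paper",*p,x0,np.array([135,72,0.]))
# base plate of robot & own TCP as check
for n in vis: print(n,proj([get_obs()["ee_pos"],[0,0,0],[443,348,138]],n).round(1).tolist())
cv2.imwrite("pics/fit1.png",cv2.resize(np.vstack([vis["top"][110:280,120:420],vis["side"][130:380,130:430]])[:,:,::-1],None,fx=1.4,fy=1.4))
E
```

```text
herb (165, 228) [667, 1750] [4.43354e+02 3.48339e+02 8.10380e+01 2.10000e-02] 0.83
paper (222, 165) [756, 1038] [ 6.64666e+02  1.81731e+02  1.45400e+00 -9.90000e-02] 0.91
paper (332, 168) [742, 497] [ 6.59699e+02 -1.92781e+02  3.66000e-01  1.68000e-01] 0.878
paper (280, 230) [761, 758] [ 4.45343e+02 -1.43960e+01  3.55700e+00  8.00000e-03] 0.884
paper (377, 234) [760, 414] [ 4.34350e+02 -3.53503e+02  2.12700e+00 -1.74000e-01] 0.87
top [[468.6, 292.1], [274.5, 363.1], [164.6, 229.2]]
side [[381.0, 78.0], [456.4, 266.7], [257.0, 317.5]]
```

View pics/fit1.png

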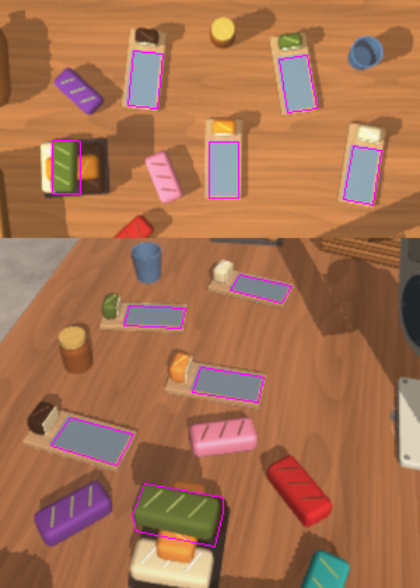

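Run:
```python
from m0 import *
def one(n,c,p,x0,d):
    m=cmask(n,c,p,45,I[n]); 
    z=x0[2]
    import h
    S_=h.box
    h.box=lambda x,y,zz,a,dd:S_(x,y,z,a,dd)
    f=h.fit({n:m},x0,d); h.box=S_; return f
print("herb",[(np.round(f[0],3),round(f[1],3)) for f in(one("top","herb",(165,228),[448,350,96,0],LOAF),one("side","herb",(256,325),[448,350,96,0],LOAF))])
for p in(((222,165),(195,272)),((332,168),(240,186)),((280,230),(290,234)),((377,234),(315,165))):
    x0=[392+(216-p[0][1])*3.4,13-(p[0][0]-284)*3.4,15,0]
    print([(np.round(f[0],3),round(f[1],3)) for f in(one(n,"paper",q,x0,np.array([135,72,0.])) for n,q in zip(I,p))])
```

```text
herb [(array([4.43201e+02, 3.46698e+02, 1.15032e+02, 2.40000e-02]), np.float64(0.832)), (array([4.45193e+02, 3.49245e+02, 1.17901e+02, 3.00000e-03]), np.float64(0.795))]
[(array([ 6.62159e+02,  1.81103e+02,  2.02020e+01, -8.80000e-02]), np.float64(0.894)), (array([ 6.61879e+02,  1.88690e+02,  3.88240e+01, -9.90000e-02]), np.float64(0.888))]
[(array([ 6.57036e+02, -1.89568e+02,  6.95940e+01,  1.53000e-01]), np.float64(0.891)), (array([ 652.549, -181.409,  146.583,   -2.973]), np.float64(0.83))]
[(array([ 4.45687e+02, -1.49180e+01,  4.81840e+01, -3.40000e-02]), np.float64(0.886)), (array([ 4.44128e+02, -7.51200e+00,  3.59560e+01, -2.00000e-02]), np.float64(0.846))]
[(array([ 4.34318e+02, -3.49268e+02,  5.55850e+01, -1.51000e-01]), np.float64(0.897)), (array([ 4.31817e+02, -3.39576e+02,  6.64400e+01, -1.53000e-01]), np.float64(0.803))]
```

```bash
cat >> h.py <<'E'
from scipy.optimize import least_squares
def mom(w):
    m=cv2.moments(w.astype(np.float32)); return np.array([m["m10"]/m["m00"],m["m01"]/m["m00"]]),.5*np.arctan2(2*m["mu11"],m["mu20"]-m["mu02"])
def hullmom(v,d,n):
    h=cv2.convexHull(((proj(box(*v,d),n))*64).round().astype(np.int32)).reshape(-1,2).astype(np.float32)/64
    return mom(h[:,None])
def mfit(masks,x0,d,z=None,yawcam=None):
    obs={n:mom(m) for n,m in masks.items()}
    def res(v):
        v=v if z is None else np.r_[v[:2],z,v[-1]]
        r=[]
        for n,(c,a) in obs.items():
            c2,a2=hullmom(v,d,n); s=(a-a2+np.pi/2)%np.pi-np.pi/2
            r+=[*(c2-c)]+([s*20] if yawcam in(None,n) else [])
        return r
    x0=np.array(x0,float); x0=x0 if z is None else x0[[0,1,3]]
    s=least_squares(res,x0,x_scale=[10,10,10,.2][-len(x0):] if z is None else [10,10,.2],diff_step=1e-3)
    return s.x,np.array(res(s.x))
E
python3 - <<'E'
from m0 import *
np.set_printoptions(suppress=True,precision=2,linewidth=160)
def go(c,p,x0,d):
    mm={n:cmask(n,c,q,45,I[n]) for n,q in zip(I,p)}
    print(c,"both",*mfit(mm,x0,d)); 
    for n in mm: print("   ",n,mfit({n:mm[n]},x0,d,z=x0[2])[0])
go("herb",((165,228),(256,325)),[448,350,96,0.05],LOAF)
for p in(((222,165),(195,272)),((332,168),(240,186)),((280,230),(290,234)),((377,234),(315,165))):
    go("paper",p,[392+(216-p[0][1])*3.4,13-(p[0][0]-284)*3.4,15,0.05],np.array([135,72,0.]))
cv2.imwrite("pics/masks.png",np.hstack([cv2.resize((sum(cmask("top",c,q,45,I["top"]) for c,q in(("herb",(165,228)),("paper",(222,165))))*255).astype(np.uint8)[110:280,120:280],None,fx=2.5,fy=2.5)]))
E
```

```text
herb both [444.38 349.44  87.68   0.04] [-0.11 -0.28  0.92 -0.02  0.09  0.89]
    top [443.3  347.37   0.01]
    side [442.71 353.78   0.03]
paper both [662.68 184.44   8.36   0.03] [-0.65  0.1   2.38  0.04 -0.49  2.  ]
    top [662.55 181.44   0.05]
    side [658.61 190.55   0.08]
paper both [ 659.26 -193.14   -0.59    0.14] [ 0.33 -0.09 -0.26  0.02  0.61 -0.19]
    top [ 656.95 -190.54    0.05]
    side [ 653.47 -178.16    0.06]
paper both [445.21 -10.36  13.36   0.  ] [-1.27  0.26  0.85 -0.15 -1.01  0.27]
    top [446.04  -1.94   0.03]
    side [444.13  -6.44  -0.03]
paper both [ 430.52 -344.2    17.57    0.02] [-1.3   1.04  3.6   0.75 -1.8   1.88]
    top [ 433.86 -348.45    0.04]
    side [ 431.78 -337.09    0.02]
```

```bash
cat >> h.py <<'E'
def mfit(masks,x0,d,z=None,yawcam=None):
    obs={n:mom(m) for n,m in masks.items()}
    x0=np.array(x0,float); sc=np.array([1,1,1,.01]) if z is None else np.array([1,1,.01]); b0=x0 if z is None else x0[[0,1,3]]
    def full(u): v=b0+(u-100)*sc; return v if z is None else np.r_[v[:2],z,v[2]]
    def res(u):
        r=[]
        for n,(c,a) in obs.items():
            c2,a2=hullmom(full(u),d,n); s=(a-a2+np.pi/2)%np.pi-np.pi/2
            r+=[*(c2-c)]+([s*20] if yawcam in(None,n) else [])
        return np.array(r)
    s=least_squares(res,np.full(len(sc),100.),diff_step=1e-2)
    return full(s.x),res(s.x)
np.set_printoptions(suppress=True,precision=2,linewidth=160)
E
cat > m1.py <<'E'
from m0 import *
def go(c,p,x0,d):
    mm={n:cmask(n,c,q,45,I[n]) for n,q in zip(I,p)}
    print(c,"both",*mfit(mm,x0,d)); 
    for n in mm: print("   ",n,mfit({n:mm[n]},x0,d,z=x0[2])[0])
E
python3 - <<'E'
from m1 import *
go("herb",((165,228),(256,325)),[448,350,96,0.05],LOAF)
for p in(((222,165),(195,272)),((332,168),(240,186)),((280,230),(290,234)),((377,234),(315,165))):
    go("paper",p,[392+(216-p[0][1])*3.4,13-(p[0][0]-284)*3.4,15,0.05],np.array([135,72,0.]))
E
```

```text
herb both [444.25 349.33  87.97  -0.  ] [-0.05 -0.26 -0.05  0.17  0.01  0.05]
    top [443.17 347.42  96.     0.  ]
    side [442.95 353.83  96.    -0.  ]
paper both [664.17 182.85   4.14  -0.09] [-0.05 -0.1  -0.09  0.09 -0.    0.13]
    top [662.07 181.58  15.    -0.09]
    side [659.59 190.32  15.    -0.1 ]
paper both [ 658.44 -191.57    3.52    0.16] [-0.   -0.02  0.    0.02  0.   -0.  ]
    top [ 656.57 -190.19   15.      0.16]
    side [ 653.46 -178.5    15.      0.16]
paper both [446.06 -14.82   4.4   -0.04] [ 0.03  0.1   0.16 -0.09  0.01 -0.25]
    top [446.07 -14.56  15.    -0.04]
    side [443.85  -5.13  15.    -0.02]
paper both [ 434.25 -351.73    4.03   -0.16] [ 0.03  0.07 -0.08 -0.05  0.01  0.18]
    top [ 434.24 -349.28   15.     -0.16]
    side [ 432.34 -337.23   15.     -0.18]
```

```bash
cat > plan.py <<'E'
import sys,numpy as np
from workcell import get_obs
from scipy.spatial.transform import Rotation as R
def Rt(yaw): return R.from_matrix(np.c_[[np.cos(yaw),np.sin(yaw),0],[np.sin(yaw),-np.cos(yaw),0],[0,0,-1]])
def plan(*wps):   # (x,y,z,yaw deg of tool x)
    o=get_obs(); p,q=o["ee_pos"],R.from_rotvec(o["orientation"])
    x=q.as_matrix()[:,0]; print("now",p.round(1),"yaw",np.degrees(np.arctan2(x[1],x[0])).round(2),"tilt",np.degrees(np.arccos(-q.as_matrix()[2,2])).round(2),"w",round(o["width"],1),"F",o["ft_force"].round(1),"t",round(o["t"],1))
    for w in wps:
        tp,tq=np.array(w[:3],float),Rt(np.radians(w[3])); n=0
        while n<8:
            d=q.inv().apply(tp-p)/200; r=(q.inv()*tq).as_rotvec()/np.radians(30)
            k=max(1,int(np.ceil(abs(d).max()-.005)),int(np.ceil(np.linalg.norm(r)-.005))); d=(d/k).round(3); r=(r/k).round(3)
            p=p+q.apply(d*200); q=q*R.from_rotvec(r*np.radians(30)); n+=1
            print(w," ".join(f"{v:g}" for v in [*d,*r]),"rows>=",max(int(np.ceil(np.linalg.norm(d)*4)),int(np.ceil(np.linalg.norm(r)*30/8.59)))+1)
            if k==1: break
if __name__=="__main__": plan(*[tuple(float(v) for v in a.split(",")) for a in sys.argv[1:]])
E
python3 plan.py 450,-400,240,60 500,0,240,120 443.2,347.4,220,180 443.2,347.4,120,180
```

```text
now [ 262.7 -567.1  239.7] yaw 24.86 tilt 0.0 w 87.9 F [-0.1 -0.2  0.5] t 1.4
(450.0, -400.0, 240.0, 60.0) 0.6 -0.182 -0.001 0 0 -0.586 rows>= 4
(450.0, -400.0, 240.0, 60.0) 0.628 0.007 -0.001 -0 0 -0.585 rows>= 4
(500.0, 0.0, 240.0, 120.0) 0.928 -0.392 0 -0 0 -1 rows>= 6
(500.0, 0.0, 240.0, 120.0) 1 0.125 0 -0 0 -1 rows>= 6
(443.2, 347.4, 220.0, 180.0) 0.823 0.311 0.05 -0 -0 -1 rows>= 5
(443.2, 347.4, 220.0, 180.0) 0.557 0.681 0.05 -0 -0 -1 rows>= 5
(443.2, 347.4, 120.0, 180.0) 0 0 0.5 -0 -0 -0 rows>= 3
```

```bash
python3 -m jog '0.6 -0.182 0 0 0 -0.586 -1;0.6 -0.182 0 0 0 -0.586 -1;0.6 -0.182 0 0 0 -0.586 -1;0.6 -0.182 0 0 0 -0.586 -1;0.6 -0.182 0 0 0 -0.586 -1'
python3 -m jog '0.628 0.007 0 0 0 -0.585 -1;0.628 0.007 0 0 0 -0.585 -1;0.628 0.007 0 0 0 -0.585 -1;0.628 0.007 0 0 0 -0.585 -1;0.628 0.007 0 0 0 -0.585 -1'
python3 -m jog '0.928 -0.392 0 0 0 -1 -1;0.928 -0.392 0 0 0 -1 -1;0.928 -0.392 0 0 0 -1 -1;0.928 -0.392 0 0 0 -1 -1;0.928 -0.392 0 0 0 -1 -1;0.928 -0.392 0 0 0 -1 -1'
python3 -m jog '1 0.125 0 0 0 -1 -1;1 0.125 0 0 0 -1 -1;1 0.125 0 0 0 -1 -1;1 0.125 0 0 0 -1 -1;1 0.125 0 0 0 -1 -1;1 0.125 0 0 0 -1 -1'
python3 -m jog '0.823 0.311 0.05 0 0 -1 -0.7;0.823 0.311 0.05 0 0 -1 -0.7;0.823 0.311 0.05 0 0 -1 -0.7;0.823 0.311 0.05 0 0 -1 -0.7;0.823 0.311 0.05 0 0 -1 -0.7;0.823 0.311 0.05 0 0 -1 -0.7'
python3 -m jog '0.557 0.681 0.05 0 0 -1 -0.8;0.557 0.681 0.05 0 0 -1 -0.8;0.557 0.681 0.05 0 0 -1 -0.8;0.557 0.681 0.05 0 0 -1 -0.8;0.557 0.681 0.05 0 0 -1 -0.8;0.557 0.681 0.05 0 0 -1 -0.8;0.557 0.681 0.05 0 0 -1 -0.8'
python3 plan.py 443.2,347.4,120,180
python3 - <<'E'
from h import *
cv2.imwrite("pics/hover1.png",np.vstack([get_image("side")[170:420,130:430],get_image("top")[110:280,80:380]])[:,:,::-1])
E
```

```text
t: 1.9
ee_pos: [356.5, -483.6, 239.8]
orientation: [2.928, 1.138, -0.0]
ft_force: [0.3, -0.2, 0.5]
width: 88.0
grasp_force: 0.0
t: 2.4
ee_pos: [449.3, -400.8, 239.6]
orientation: [2.721, 1.57, -0.001]
ft_force: [-0.8, -0.8, -0.7]
width: 87.4
grasp_force: 0.0
t: 3.0
ee_pos: [474.6, -200.7, 240.0]
orientation: [2.222, 2.22, -0.001]
ft_force: [0.3, 0.3, -1.5]
width: 87.6
grasp_force: 0.0
t: 3.6
ee_pos: [500.5, -1.1, 239.7]
orientation: [1.572, 2.719, -0.001]
ft_force: [-0.2, -0.2, -0.4]
width: 88.2
grasp_force: 0.0
t: 4.2
ee_pos: [472.3, 171.7, 229.6]
orientation: [0.819, 3.033, -0.001]
ft_force: [-0.5, -0.6, -0.8]
width: 74.6
grasp_force: 0.0
t: 4.9
ee_pos: [444.2, 345.0, 219.6]
orientation: [-0.007, -3.141, 0.001]
ft_force: [0.2, 0.0, 0.6]
width: 79.1
grasp_force: 0.0
now [444.2 345.  219.6] yaw 179.74 tilt 0.04 w 79.1 F [0.2 0.  0.6] t 4.9
(443.2, 347.4, 120.0, 180.0) 0.005 0.012 0.498 -0.001 -0 -0.009 rows>= 3
```

View pics/hover1.png

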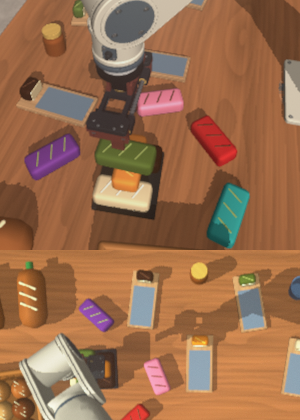

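```bash
python3 plan.py 443.2,347.4,145,180
```

```text
now [444.  345.4 219.8] yaw 179.78 tilt 0.02 w 78.8 F [0.4 0.5 0.2] t 5.0
(443.2, 347.4, 145.0, 180.0) 0.004 0.01 0.374 -0.001 -0 -0.007 rows>= 3
```

```bash
python3 -m jog '0 0 0.1 0 0 0 -0.9;0 0 0.2 0 0 0 -0.9;0 0 0.3 0 0 0 -0.9;0 0 0.375 0 0 0 -0.9;0 0 0.375 0 0 0 -0.9;0 0 0.375 0 0 0 -0.9'; python3 plan.py 443.2,347.4,120,180
python3 - <<'E'
from h import *
im=get_image("side")[220:400,190:330,::-1]
cv2.imwrite("pics/hover2.png",cv2.resize(im,None,fx=3,fy=3,interpolation=cv2.INTER_CUBIC))
print(proj([get_obs()["ee_pos"]],"side"))
E
```

```text
t: 5.6
ee_pos: [443.6, 346.7, 145.0]
orientation: [-0.003, -3.141, 0.0]
ft_force: [-0.3, 1.0, -0.1]
width: 83.3
grasp_force: 0.0
now [443.6 346.7 145. ] yaw 179.9 tilt 0.01 w 83.3 F [-0.3  1.  -0.1] t 5.6
(443.2, 347.4, 120.0, 180.0) 0.002 0.004 0.125 -0 -0 -0.003 rows>= 2
[[256.49 314.96]]
```

View pics/hover2.png

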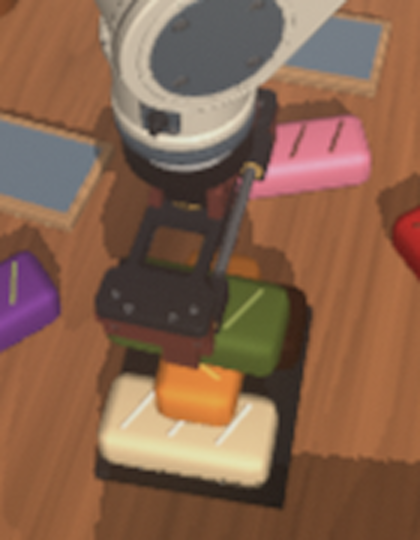

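Run:
```python
from h import *
e=get_obs()["ee_pos"]
print(proj([e+[0,45,-17],e+[0,55,-17],e+[10,55,-17],e+[-10,55,-17],e+[0,55,40]],"side"))
print(proj([[443,375.4,96],[443,375.4,138],[503,375.4,96],[383,375.4,96]],"side"))
```

```text
[[250.58 339.69]
 [249.1  344.39]
 [244.1  343.26]
 [254.12 345.52]
 [247.17 328.87]]
[[254.27 340.41]
 [253.14 329.59]
 [226.07 334.13]
 [283.28 346.88]]
```

```bash
python3 -m jog '0 0 0.06 0 0 0 -0.9;0 0 0.125 0 0 0 -0.9;0 0 0.125 0 0 0 -0.9;0 0 0.125 0 0 0 -0.9'; python3 -m jog '0 0 0 0 0 0 0;0 0 0 0 0 0 1;0 0 0 0 0 0 1;0 0 0 0 0 0 1;0 0 0 0 0 0 1;0 0 0 0 0 0 1;0 0 0 0 0 0 1;0 0 0 0 0 0 1'
```

```text
t: 6.05
ee_pos: [442.8, 347.1, 119.0]
orientation: [-0.0, -3.14, 0.001]
ft_force: [1.2, -0.6, 0.4]
width: 83.3
grasp_force: 0.0
t: 6.85
ee_pos: [443.4, 347.6, 120.0]
orientation: [0.0, 3.141, 0.001]
ft_force: [0.0, 0.8, 3.5]
width: 55.6
grasp_force: 30.0
```

```bash
python3 -m jog '0 0 -0.1 0 0 0 1;0 0 -0.2 0 0 0 1;0 0 -0.3 0 0 0 1;0 0 -0.4 0 0 0 1;0 0 -0.4 0 0 0 1;0 0 -0.4 0 0 0 1'; python3 plan.py 657,-190,200,189.2 657,-190,90,189.2
```

```text
t: 7.45
ee_pos: [442.9, 347.0, 199.1]
orientation: [-0.0, -3.141, 0.001]
ft_force: [0.8, 0.1, -1.7]
width: 55.7
grasp_force: 30.0
now [442.9 347.  199.1] yaw 179.99 tilt 0.03 w 55.7 F [ 0.8  0.1 -1.7] t 7.5
(657.0, -190.0, 200.0, 189.2) -0.357 -0.895 -0.001 -0 -0 -0.102 rows>= 5
(657.0, -190.0, 200.0, 189.2) -0.309 -0.913 -0.001 -0 -0 -0.103 rows>= 5
(657.0, -190.0, 200.0, 189.2) -0.259 -0.927 -0.002 -0.001 -0.001 -0.102 rows>= 5
(657.0, -190.0, 90.0, 189.2) 0 -0.001 0.55 0 0 -0 rows>= 4
```

```bash
python3 -m jog '-0.1 -0.2 0 0 0 0 1;-0.2 -0.4 0 0 0 -0.05 1;-0.28 -0.6 0 0 0 -0.1 1;-0.32 -0.8 0 0 0 -0.1 1;-0.357 -0.895 0 0 0 -0.102 1;-0.357 -0.895 0 0 0 -0.102 1;-0.357 -0.895 0 0 0 -0.102 1'
python3 -m jog '-0.07 -0.2 0 0 0 0 1;-0.14 -0.4 0 0 0 -0.05 1;-0.2 -0.6 0 0 0 -0.1 1;-0.26 -0.8 0 0 0 -0.1 1;-0.309 -0.913 0 0 0 -0.102 1;-0.309 -0.913 0 0 0 -0.102 1;-0.309 -0.913 0 0 0 -0.102 1'
python3 -m jog '-0.07 -0.2 0 0 0 0 1;-0.14 -0.4 0 0 0 -0.05 1;-0.2 -0.6 0 0 0 -0.1 1;-0.24 -0.8 0 0 0 -0.1 1;-0.259 -0.927 0 0 0 -0.102 1;-0.259 -0.927 0 0 0 -0.102 1;-0.259 -0.927 0 0 0 -0.102 1;-0.259 -0.927 0 0 0 -0.102 1'
python3 -m jog '0 0 0.15 0 0 0 1;0 0 0.3 0 0 0 1;0 0 0.45 0 0 0 1;0 0 0.55 0 0 0 1;0 0 0.55 0 0 0 1;0 0 0.55 0 0 0 1;0 0 0.55 0 0 0 1'
python3 plan.py 657,-190,39,189.2
python3 - <<'E'
from h import *
a,b=get_image("top")[110:230,290:390,::-1],get_image("side")[90:230,170:310,::-1]
cv2.imwrite("pics/hover3.png",np.hstack([cv2.resize(a,(400,480),interpolation=2),cv2.resize(b,(400,400),interpolation=2)[:480] if 0 else cv2.copyMakeBorder(cv2.resize(b,(400,400),interpolation=2),0,80,0,0,0)]))
E
```

```text
t: 8.15
ee_pos: [513.9, 168.0, 198.4]
orientation: [0.081, -3.138, 0.001]
ft_force: [-0.5, -0.6, -1.8]
width: 56.1
grasp_force: 30.0
t: 8.85
ee_pos: [585.5, -9.7, 198.9]
orientation: [0.167, -3.136, -0.001]
ft_force: [0.9, -0.2, -1.5]
width: 55.5
grasp_force: 30.0
t: 9.65
ee_pos: [656.8, -187.2, 199.3]
orientation: [0.254, -3.13, -0.001]
ft_force: [-0.0, 0.8, -1.8]
width: 55.9
grasp_force: 30.0
t: 10.35
ee_pos: [658.3, -189.1, 91.4]
orientation: [-0.252, 3.129, -0.001]
ft_force: [-0.3, 0.1, 0.0]
width: 56.0
grasp_force: 30.0
now [ 658.3 -189.1   91.4] yaw -170.79 tilt 0.14 w 56.0 F [-0.3  0.1  0. ] t 10.3
(657.0, -190.0, 39.0, 189.2) 0.008 -0.003 0.262 -0.002 0.004 0 rows>= 3
```

View pics/hover3.png

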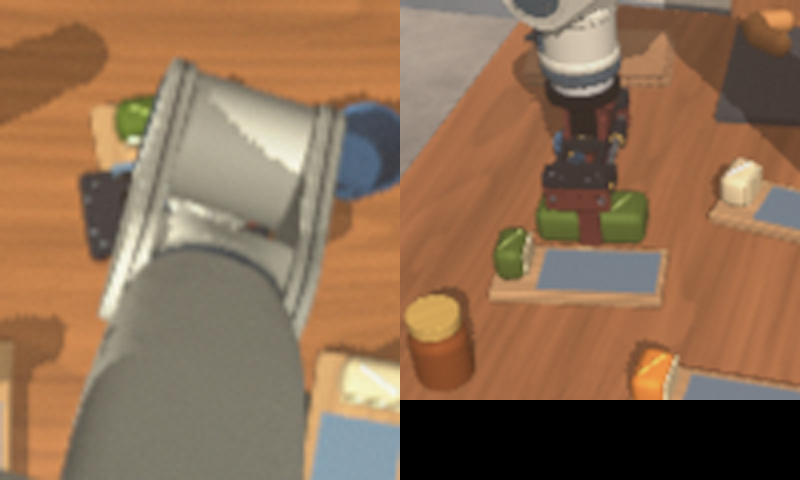

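The top view is hidden by the arm. The side view shows the loaf held level above the herb board's paper. I'll use the held loaf, whose pose the robot knows, to measure the side camera's bias.

Run:
```python
from h import *
from plan import *
im=get_image("side"); e=get_obs()["ee_pos"]
h=cv2.cvtColor(im,cv2.COLOR_RGB2HSV); m=cv2.inRange(h,*HSV["herb"]); k=np.zeros_like(m); k[150:178,215:262]=255; m&=k
hull=cv2.convexHull(cv2.findNonZero(m)); w=cv2.fillConvexPoly(np.zeros_like(m),hull,1)>0
print(w.sum(),mom(w),hullmom([e[0],e[1],e[2]-24,np.radians(9.2)],LOAF,"side"),hull.reshape(-1,2).min(0),hull.reshape(-1,2).max(0))
print(mfit({"side":w},[657,-190,67,.16],LOAF,z=e[2]-24)[0],e)
plan((656.5,-190,39,189.2))
```

```text
622 (array([237.79, 165.8 ]), np.float64(-0.03551248512404657)) (array([238.  , 165.01]), np.float64(0.02120143175882997)) [218 157] [256 174]
[ 657.26 -185.73   67.25    0.27] [ 658.07 -189.65   91.25]
now [ 658.1 -189.6   91.3] yaw -170.83 tilt 0.14 w 55.5 F [-0.5 -0.4 -1.2] t 10.5
(656.5, -190, 39, 189.2) 0.009 -0 0.261 -0.002 0.004 -0.001 rows>= 3
```

```bash
python3 -m jog '0.005 0.008 0.1 0 0 0 1;0.005 0.008 0.18 0 0 0 1;0.005 0.008 0.235 0 0 0 1;0.005 0.008 0.235 0 0 0 1;0.005 0.008 0.235 0 0 0 1;0.005 0.008 0.235 0 0 0 1'
python3 -m jog '0 0 0.01 0 0 0 1;0 0 0.015 0 0 0 1;0 0 0.02 0 0 0 1;0 0 0.02 0 0 0 1'; python3 plan.py 657,-188,39,189.2
```

```text
t: 11.1
ee_pos: [656.5, -188.4, 43.3]
orientation: [-0.251, 3.131, -0.001]
ft_force: [0.2, -0.0, -2.2]
width: 56.0
grasp_force: 30.0
t: 11.5
ee_pos: [656.2, -188.2, 39.1]
orientation: [-0.251, 3.131, -0.0]
ft_force: [-0.4, -0.2, 1.0]
width: 55.9
grasp_force: 30.0
now [ 656.2 -188.2   39.1] yaw -170.84 tilt 0.03 w 55.9 F [-0.4 -0.2  1. ] t 11.5
(657.0, -188.0, 39.0, 189.2) -0.004 0.001 0 -0 0.001 -0.001 rows>= 2
```

Force turned from -2 to +1, so it is just touching. I'll release, lift and move aside so the top camera can see.

```bash
python3 -m jog '0 0 0.003 0 0 0 1;0 0 0.003 0 0 0 0.2;0 0 0.003 0 0 0 -0.2;0 0 0.003 0 0 0 -0.9;0 0 0.003 0 0 0 -0.9;0 0 0.003 0 0 0 -0.9;0 0 0.003 0 0 0 -0.9;0 0 0.003 0 0 0 -0.9'
python3 -m jog '0 0 -0.1 0 0 0 -0.9;0 0 -0.3 0 0 0 -0.9;0 0 -0.5 0 0 0 -0.9;0 0 -0.7 0 0 0 -0.9;0 0 -0.8 0 0 0 -0.9;0 0 -0.8 0 0 0 -0.9'
python3 plan.py 443,80,200,230 443,350,200,270
```

```text
t: 12.3
ee_pos: [656.0, -188.2, 37.9]
orientation: [0.251, -3.131, -0.0]
ft_force: [0.2, 0.1, -0.0]
width: 83.4
grasp_force: 0.0
t: 12.9
ee_pos: [658.0, -188.8, 202.1]
orientation: [-0.25, 3.125, -0.004]
ft_force: [-0.4, -0.1, -0.4]
width: 83.6
grasp_force: 0.0
now [ 658.  -188.8  202.1] yaw -170.84 tilt 0.39 w 83.6 F [-0.4 -0.1 -0.4] t 12.9
(443.0, 80.0, 200.0, 230.0) 0.424 0.749 0 -0.005 0.005 -0.681 rows>= 5
(443.0, 80.0, 200.0, 230.0) 0.135 0.85 0.004 -0.004 0.004 -0.68 rows>= 5
(443.0, 350.0, 200.0, 270.0) -0.517 0.434 -0 -0 0 -0.667 rows>= 4
(443.0, 350.0, 200.0, 270.0) -0.634 0.231 -0.001 -0.001 -0 -0.667 rows>= 4
```

```bash
python3 plan.py 443,80,200,120
```

```text
now [ 658.  -188.8  202.1] yaw -170.84 tilt 0.39 w 83.6 F [-0.4 -0.1 -0.4] t 12.9
(443.0, 80.0, 200.0, 120.0) 0.282 0.499 0 0.001 0.005 0.768 rows>= 4
(443.0, 80.0, 200.0, 120.0) 0.456 0.349 0.001 0 0.004 0.769 rows>= 4
(443.0, 80.0, 200.0, 120.0) 0.556 0.143 0.002 0.001 0.005 0.768 rows>= 4
```

```bash
python3 -m jog '0.282 0.499 0 0 0 0.768 -0.9;0.282 0.499 0 0 0 0.768 -0.9;0.282 0.499 0 0 0 0.768 -0.9;0.282 0.499 0 0 0 0.768 -0.9;0.282 0.499 0 0 0 0.768 -0.9'
python3 -m jog '0.456 0.349 0 0 0 0.769 -0.9;0.456 0.349 0 0 0 0.769 -0.9;0.456 0.349 0 0 0 0.769 -0.9;0.456 0.349 0 0 0 0.769 -0.9;0.456 0.349 0 0 0 0.769 -0.9'
python3 -m jog '0.556 0.143 0 0 0 0.768 -0.9;0.556 0.143 0 0 0 0.768 -0.9;0.556 0.143 0 0 0 0.768 -0.9;0.556 0.143 0 0 0 0.768 -0.9;0.556 0.143 0 0 0 0.768 -0.9;0.556 0.143 0 0 0 0.768 -0.9'
python3 plan.py
python3 - <<'E'
from m1 import *
im=I["top"]; cv2.imwrite("pics/t2.png",np.hstack([cv2.resize(im[110:230,290:390,::-1],(400,480),interpolation=2),cv2.resize(im[180:280,130:230,::-1],(400,480),interpolation=2)]))
go("herb",((333,165),(240,178)),[657,-188,15,0.16],LOAF)
go("saffron",((172,230),(260,335)),[443,348,54,1.57],LOAF)
for n,b,k in(("top","wh",(377,234)),("top","sa",(280,230)),("top","ry",(222,165))): print(b,mom(cmask(n,"paper",k,45,I[n])))
E
```

```text
t: 13.4
ee_pos: [584.7, -98.8, 197.4]
orientation: [-0.374, -3.119, 0.0]
ft_force: [0.2, -0.1, -0.6]
width: 83.7
grasp_force: 0.0
t: 13.9
ee_pos: [514.1, -9.8, 198.1]
orientation: [0.989, 2.98, 0.0]
ft_force: [-0.1, 0.5, -0.5]
width: 83.3
grasp_force: 0.0
t: 14.5
ee_pos: [442.6, 79.8, 198.2]
orientation: [1.568, 2.721, 0.001]
ft_force: [-0.4, 1.5, -0.1]
width: 83.2
grasp_force: 0.0
now [442.6  79.8 198.2] yaw 120.11 tilt 0.07 w 83.2 F [-0.4  1.5 -0.1] t 14.5
herb both [ 668.11 -192.91    2.8     0.1 ] [-0.67 -2.42 -1.21  2.4   0.17  2.23]
    top [ 657.8  -193.74   15.      0.16]
    side [ 670.75 -177.68   15.     -0.08]
saffron both [440.84 337.54  45.44   1.63] [-0.03 -0.14  0.02  0.09 -0.   -0.01]
    top [440.12 335.71  54.     1.62]
    side [439.4  342.1   54.     1.63]
wh (array([378.21, 234.91]), np.float64(-1.4190166809961309))
sa (array([281.17, 229.84]), np.float64(1.5226386402351573))
ry (array([222.97, 166.66]), np.float64(-1.4646352373904756))
```

View pics/t2.png

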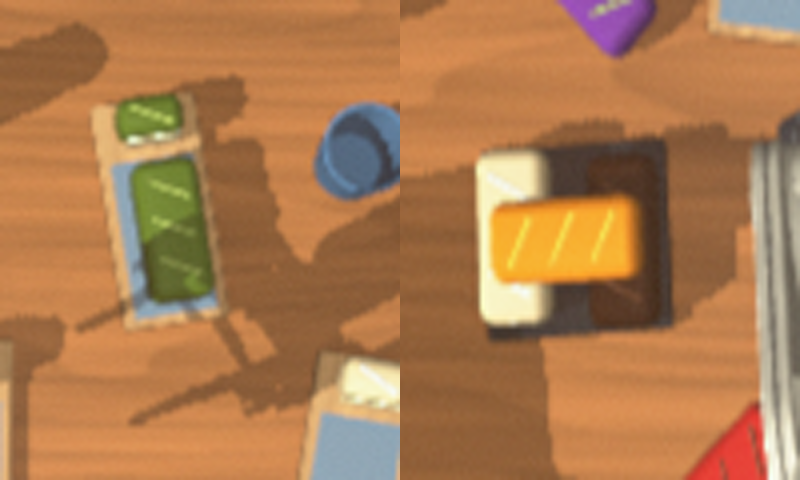

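```bash
python3 plan.py 440,339.5,190,93 440,339.5,115,93 440,339.5,78,93
```

```text
now [442.1  79.8 198.1] yaw 120.03 tilt 0.03 w 83.3 F [-0.1 -0.8 -0.4] t 14.6
(440.0, 339.5, 190.0, 93.0) 0.565 0.32 0.02 0 0 0.45 rows>= 4
(440.0, 339.5, 190.0, 93.0) 0.624 0.18 0.02 0.001 0 0.451 rows>= 4
(440.0, 339.5, 115.0, 93.0) -0 0 0.375 0 0 -0 rows>= 3
(440.0, 339.5, 78.0, 93.0) -0 0 0.185 0 0 -0 rows>= 2
```

```bash
python3 -m jog '0.565 0.32 0.02 0 0 0.45 -0.9;0.565 0.32 0.02 0 0 0.45 -0.9;0.565 0.32 0.02 0 0 0.45 -0.9;0.565 0.32 0.02 0 0 0.45 -0.9;0.565 0.32 0.02 0 0 0.45 -0.9'
python3 -m jog '0.624 0.18 0.02 0 0 0.451 -0.9;0.624 0.18 0.02 0 0 0.451 -0.9;0.624 0.18 0.02 0 0 0.451 -0.9;0.624 0.18 0.02 0 0 0.451 -0.9;0.624 0.18 0.02 0 0 0.451 -0.9;0.624 0.18 0.02 0 0 0.451 -0.9;0.624 0.18 0.02 0 0 0.451 -0.9'
python3 -m jog '0 0 0.15 0 0 0 -0.9;0 0 0.3 0 0 0 -0.9;0 0 0.375 0 0 0 -0.9;0 0 0.375 0 0 0 -0.9;0 0 0.375 0 0 0 -0.9;0 0 0.375 0 0 0 -0.9'
python3 plan.py 440,339.5,78,93
python3 - <<'E'
from h import *
im=get_image("side")[270:400,200:320,::-1]
cv2.imwrite("pics/s2.png",cv2.resize(im,None,fx=4,fy=4,interpolation=2))
E
```

```text
t: 15.1
ee_pos: [440.1, 210.6, 193.8]
orientation: [1.876, 2.52, -0.001]
ft_force: [0.4, -0.8, 0.6]
width: 83.5
grasp_force: 0.0
t: 15.8
ee_pos: [439.1, 338.7, 190.1]
orientation: [2.165, 2.277, -0.001]
ft_force: [0.3, -0.5, 0.5]
width: 83.1
grasp_force: 0.0
t: 16.4
ee_pos: [439.7, 340.9, 116.4]
orientation: [2.163, 2.278, 0.003]
ft_force: [0.0, -0.5, 0.8]
width: 83.5
grasp_force: 0.0
now [439.7 340.9 116.4] yaw 92.97 tilt 0.12 w 83.5 F [ 0.  -0.5  0.8] t 16.4
(440.0, 339.5, 78.0, 93.0) -0.007 0.001 0.192 0.003 -0.002 -0.001 rows>= 2
```

View pics/s2.png

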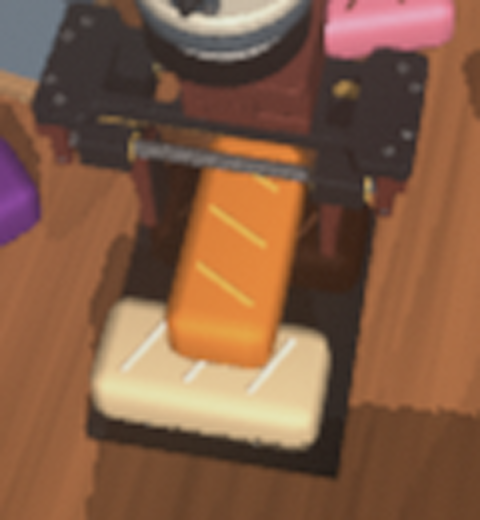

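The fingertips (crop px 150,225 and 328,250) straddle the middle of the saffron loaf, so I'll go down and close.

```bash
python3 -m jog '0 0 0.06 0 0 0 -0.9;0 0 0.12 0 0 0 -0.9;0 0 0.19 0 0 0 -0.9;0 0 0.19 0 0 0 -0.9;0 0 0.19 0 0 0 -0.9'; python3 -m jog '0 0 0 0 0 0 0;0 0 0 0 0 0 1;0 0 0 0 0 0 1;0 0 0 0 0 0 1;0 0 0 0 0 0 1;0 0 0 0 0 0 1;0 0 0 0 0 0 1'
python3 -m jog '0 0 -0.1 0 0 0 1;0 0 -0.2 0 0 0 1;0 0 -0.3 0 0 0 1;0 0 -0.4 0 0 0 1;0 0 -0.5 0 0 0 1;0 0 -0.5 0 0 0 1;0 0 -0.5 0 0 0 1'; python3 plan.py 444.5,-10,180,177.7 444.5,-10,90,177.7
```

```text
t: 16.95
ee_pos: [438.4, 340.2, 76.2]
orientation: [-2.163, -2.278, 0.003]
ft_force: [0.6, -0.3, -0.3]
width: 83.4
grasp_force: 0.0
t: 17.65
ee_pos: [439.2, 340.6, 77.5]
orientation: [2.163, 2.278, 0.001]
ft_force: [0.3, 0.0, 4.4]
width: 55.6
grasp_force: 30.0
t: 18.35
ee_pos: [438.6, 340.3, 176.7]
orientation: [-2.163, -2.279, 0.0]
ft_force: [-0.9, -0.2, -0.1]
width: 55.9
grasp_force: 30.0
now [438.6 340.3 176.7] yaw 92.98 tilt 0.01 w 55.9 F [-0.9 -0.2 -0.1] t 18.4
(444.5, -10.0, 180.0, 177.7) -0.584 -0.021 -0.006 -0 -0 -0.941 rows>= 5
(444.5, -10.0, 180.0, 177.7) -0.504 -0.294 -0.005 -0 -0 -0.941 rows>= 5
(444.5, -10.0, 180.0, 177.7) -0.306 -0.497 -0.006 -0 -0 -0.942 rows>= 5
(444.5, -10.0, 90.0, 177.7) 0 -0 0.45 -0 -0 0 rows>= 3
```

```bash
python3 -m jog '-0.15 -0.005 0 0 0 -0.2 1;-0.3 -0.01 0 0 0 -0.4 1;-0.45 -0.02 0 0 0 -0.6 1;-0.584 -0.021 0 0 0 -0.8 1;-0.584 -0.021 0 0 0 -0.941 1;-0.584 -0.021 0 0 0 -0.941 1'
python3 -m jog '-0.13 -0.07 0 0 0 -0.2 1;-0.25 -0.15 0 0 0 -0.4 1;-0.38 -0.22 0 0 0 -0.6 1;-0.504 -0.294 0 0 0 -0.8 1;-0.504 -0.294 0 0 0 -0.941 1;-0.504 -0.294 0 0 0 -0.941 1'
python3 -m jog '-0.1 -0.12 0 0 0 -0.2 1;-0.2 -0.25 0 0 0 -0.4 1;-0.306 -0.38 0 0 0 -0.6 1;-0.306 -0.497 0 0 0 -0.8 1;-0.306 -0.497 0 0 0 -0.942 1;-0.306 -0.497 0 0 0 -0.942 1;-0.306 -0.497 0 0 0 -0.942 1'
python3 -m jog '0 0 0.1 0 0 0 1;0 0 0.25 0 0 0 1;0 0 0.4 0 0 0 1;0 0 0.55 0 0 0 1;0 0 0.55 0 0 0 1;0 0 0.55 0 0 0 1;0 0 0.55 0 0 0 1'
python3 - <<'E'
from h import *
from plan import *
im=get_image("side"); e=get_obs()["ee_pos"]
m=cv2.inRange(cv2.cvtColor(im,cv2.COLOR_RGB2HSV),*HSV["saffron"]); x,y=proj([e],"side")[0].astype(int); k=np.zeros_like(m); k[y-12:y+45,x-45:x+50]=255; m&=k
hull=cv2.convexHull(cv2.findNonZero(m)); w=cv2.fillConvexPoly(np.zeros_like(m),hull,1)>0
print(x,y,w.sum(),hull.reshape(-1,2).min(0),hull.reshape(-1,2).max(0),mfit({"side":w},[445,-10,50,0],LOAF,z=e[2]-23.5)[0])
plan((444.5,-10,38.5,177.7))
E
```

```text
t: 18.95
ee_pos: [439.9, 222.5, 175.7]
orientation: [-1.542, -2.735, 0.003]
ft_force: [-0.2, 0.4, -0.8]
width: 55.6
grasp_force: 30.0
t: 19.55
ee_pos: [442.4, 106.6, 176.3]
orientation: [-0.831, -3.029, 0.001]
ft_force: [0.0, 0.2, -1.0]
width: 55.9
grasp_force: 30.0
t: 20.25
ee_pos: [445.1, -9.2, 176.8]
orientation: [-0.068, -3.141, -0.0]
ft_force: [0.7, -0.2, -0.7]
width: 55.7
grasp_force: 30.0
t: 20.95
ee_pos: [445.9, -9.5, 68.2]
orientation: [0.063, 3.139, -0.0]
ft_force: [0.3, 0.2, 0.3]
width: 55.9
grasp_force: 30.0
292 219 1340 [251 212] [315 233] [468.63   4.5   44.91   0.23]
now [446.   -9.6  68.4] yaw 177.69 tilt 0.15 w 56.2 F [ 0.  -0.6 -1.2] t 21.0
(444.5, -10, 38.5, 177.7) 0.008 -0.002 0.15 -0 0.005 -0 rows>= 2
```

```bash
python3 -m jog '0.006 0 0.06 0 0 0 1;0.006 0 0.125 0 0 0 1;0.006 0 0.135 0 0 0 1;0.006 0 0.143 0 0 0 1;0.006 0 0.15 0 0 0 1;0.006 0 0.15 0 0 0 1'
python3 -m jog '0 0 0 0 0 0 0.2;0 0 0 0 0 0 -0.2;0 0 0 0 0 0 -0.8;0 0 0 0 0 0 -0.8;0 0 0 0 0 0 -0.8;0 0 0 0 0 0 -0.8;0 0 0 0 0 0 -0.8'
python3 -m jog '0 0 -0.1 0 0 0 -0.8;0 0 -0.3 0 0 0 -0.8;0 0 -0.5 0 0 0 -0.8;0 0 -0.7 0 0 0 -0.8;0 0 -0.7 0 0 0 -0.8'
python3 plan.py 560,0,180,150 520,-250,180,150
```

```text
t: 21.6
ee_pos: [443.6, -9.8, 38.4]
orientation: [0.063, 3.141, 0.0]
ft_force: [-4.5, 0.2, 17.6]
width: 56.0
grasp_force: 30.0
t: 22.3
ee_pos: [443.7, -9.7, 37.0]
orientation: [-0.063, -3.141, -0.0]
ft_force: [-1.1, 0.1, 0.9]
width: 79.4
grasp_force: 0.0
t: 22.8
ee_pos: [446.7, -9.9, 181.4]
orientation: [0.063, 3.132, -0.0]
ft_force: [-0.3, 0.2, -0.5]
width: 78.8
grasp_force: 0.0
now [446.7  -9.9 181.4] yaw 177.71 tilt 0.51 w 78.8 F [-0.3  0.2 -0.5] t 22.8
(560.0, 0.0, 180.0, 150.0) -0.564 0.072 0.012 0.004 0.017 0.924 rows>= 5
(520.0, -250.0, 180.0, 150.0) -0.226 -0.591 0 -0 -0 -0 rows>= 4
(520.0, -250.0, 180.0, 150.0) -0.226 -0.591 0 -0 -0 -0 rows>= 4
```

```bash
python3 -m jog '-0.3 -0.5 0 0 0 0.4 -0.8;-0.3 -0.8 0 0 0 0.8 -0.8;-0.3 -1 0 0 0 0.8 -0.8;-0.3 -1 0 0 0 0.8 -0.8;-0.3 -1 0 0 0 0.8 -0.8;-0.3 -1 0 0 0 0.8 -0.8'
python3 -m jog '0 -0.5 0 0 0 0 -0.8;0 -0.5 0 0 0 0 -0.8;0 -0.5 0 0 0 0 -0.8;0 -0.5 0 0 0 0 -0.8'
python3 - <<'E'
from m1 import *
im=I["top"]; cv2.imwrite("pics/t3.png",np.hstack([cv2.resize(im[180:280,130:230,::-1],(400,400),interpolation=2),cv2.resize(im[180:280,230:330,::-1],(400,400),interpolation=2)]))
def f(c,n,p,x0,d): 
    m=cmask(n,c,p,40,I[n]); print(c,n,int(m.sum()),mfit({n:m},x0,d,z=x0[2])[0])
f("saffron","top",(281,231),[444,-10,15,0.01],LOAF); f("saffron","side",(290,230),[444,-10,15,0.01],LOAF)
f("white","top",(152,230),[445,395,12,0.01],LOAF); f("white","side",(255,360),[445,395,12,0.01],LOAF)
f("rye","top",(187,230),[445,300,12,0.01],LOAF); f("rye","side",(268,320),[445,300,12,0.01],LOAF)
E
```

```text
t: 23.4
ee_pos: [495.1, -213.3, 175.9]
orientation: [-0.719, -3.057, -0.001]
ft_force: [-0.5, 0.5, 0.4]
width: 79.1
grasp_force: 0.0
t: 23.8
ee_pos: [450.6, -300.5, 176.5]
orientation: [-0.716, -3.057, -0.002]
ft_force: [0.2, 0.0, -0.4]
width: 79.2
grasp_force: 0.0
saffron top 540 [439.97 -15.07  15.    -0.05]
saffron side 871 [438.82  -7.73  15.    -0.04]
white top 615 [442.78 390.74  12.     0.07]
white side 1679 [442.74 394.9   12.     0.07]
rye top 621 [440.16 297.23  12.     0.06]
rye side 1831 [444.75 295.04  12.    -0.11]
```

View pics/t3.png

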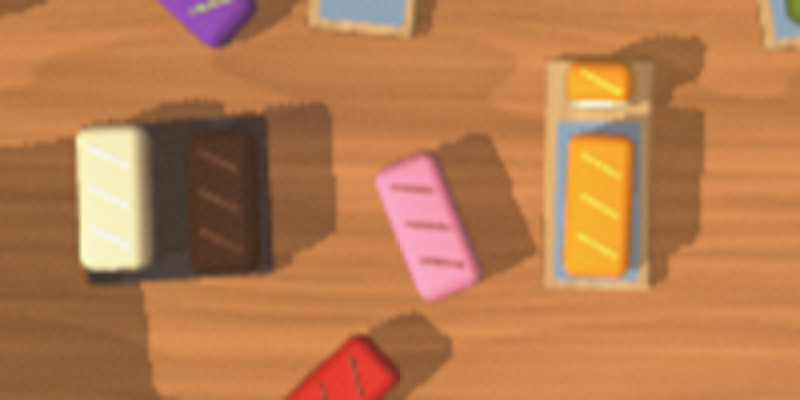

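```bash
python3 plan.py 500,0,180,168 442.5,396,150,184 442.5,396,75,184
```

```text
now [ 451.5 -299.7  176.7] yaw 153.78 tilt 0.07 w 78.7 F [ 0.4 -0.1  0.1] t 23.9
(500.0, 0.0, 180.0, 168.0) 0.222 0.726 -0.008 0.001 -0.001 -0.237 rows>= 5
(500.0, 0.0, 180.0, 168.0) 0.131 0.748 -0.008 0 -0.001 -0.237 rows>= 5
(442.5, 396.0, 150.0, 184.0) 0.346 0.938 0.075 0 0 -0.267 rows>= 6
(442.5, 396.0, 150.0, 184.0) 0.212 0.978 0.076 0 0 -0.266 rows>= 6
(442.5, 396.0, 75.0, 184.0) 0 -0 0.375 0 0 -0 rows>= 3
```

```bash
python3 -m jog '0.222 0.726 0 0 0 -0.237 -0.8;0.222 0.726 0 0 0 -0.237 -0.8;0.222 0.726 0 0 0 -0.237 -0.8;0.222 0.726 0 0 0 -0.237 -0.8;0.222 0.726 0 0 0 -0.237 -0.8;0.222 0.726 0 0 0 -0.237 -0.8'
python3 -m jog '0.131 0.748 0 0 0 -0.237 -0.8;0.131 0.748 0 0 0 -0.237 -0.8;0.131 0.748 0 0 0 -0.237 -0.8;0.131 0.748 0 0 0 -0.237 -0.8;0.131 0.748 0 0 0 -0.237 -0.8;0.131 0.748 0 0 0 -0.237 -0.8'
python3 -m jog '0.346 0.938 0.075 0 0 -0.267 -0.8;0.346 0.938 0.075 0 0 -0.267 -0.8;0.346 0.938 0.075 0 0 -0.267 -0.8;0.346 0.938 0.075 0 0 -0.267 -0.8;0.346 0.938 0.075 0 0 -0.267 -0.8;0.346 0.938 0.075 0 0 -0.267 -0.8'
python3 -m jog '0.212 0.978 0.076 0 0 -0.267 -0.8;0.212 0.978 0.076 0 0 -0.267 -0.8;0.212 0.978 0.076 0 0 -0.267 -0.8;0.212 0.978 0.076 0 0 -0.267 -0.8;0.212 0.978 0.076 0 0 -0.267 -0.8;0.212 0.978 0.076 0 0 -0.267 -0.8;0.212 0.978 0.076 0 0 -0.267 -0.8;0.212 0.978 0.076 0 0 -0.267 -0.8'
python3 -m jog '0 0 0.12 0 0 0 -0.8;0 0 0.25 0 0 0 -0.8;0 0 0.375 0 0 0 -0.8;0 0 0.375 0 0 0 -0.8;0 0 0.375 0 0 0 -0.8;0 0 0.375 0 0 0 -0.8'
python3 plan.py 442.5,396,36,184
python3 - <<'E'
from h import *
im=get_image("side")[270:400,200:320,::-1]
cv2.imwrite("pics/s3.png",cv2.resize(im,None,fx=4,fy=4,interpolation=2))
E
```

```text
t: 24.5
ee_pos: [476.1, -151.5, 177.2]
orientation: [0.521, 3.098, -0.0]
ft_force: [1.2, -0.2, 0.9]
width: 79.3
grasp_force: 0.0
t: 25.1
ee_pos: [500.2, -3.3, 177.0]
orientation: [-0.333, -3.124, 0.001]
ft_force: [1.0, -0.9, -0.3]
width: 79.3
grasp_force: 0.0
t: 25.7
ee_pos: [472.0, 195.3, 161.9]
orientation: [-0.111, -3.139, 0.001]
ft_force: [0.8, -0.9, 0.2]
width: 79.2
grasp_force: 0.0
t: 26.5
ee_pos: [444.2, 391.9, 146.9]
orientation: [0.104, -3.14, 0.001]
ft_force: [0.1, 0.7, 0.8]
width: 78.9
grasp_force: 0.0
t: 27.1
ee_pos: [444.4, 394.2, 73.3]
orientation: [-0.107, 3.138, 0.002]
ft_force: [0.4, -0.7, 0.5]
width: 79.0
grasp_force: 0.0
now [444.4 394.2  73.3] yaw -176.1 tilt 0.11 w 79.0 F [ 0.4 -0.7  0.5] t 27.1
(442.5, 396.0, 36.0, 184.0) 0.009 0.009 0.186 0.002 0.003 -0.003 rows>= 2
```

View pics/s3.png

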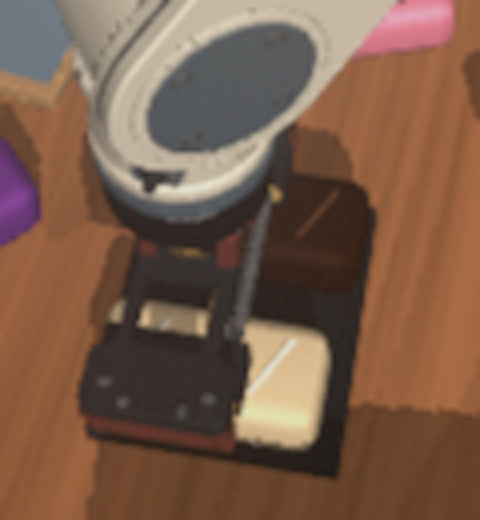

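```bash
python3 -m jog '0.003 0.004 0.04 0 0 0 -0.8;0.003 0.004 0.08 0 0 0 -0.8;0.003 0.004 0.08 0 0 0 -0.8;0.003 0.004 0.08 0 0 0 -0.8'; python3 -m jog '0 0 0.05 0 0 0 -0.8;0 0 0.1 0 0 0 -0.8;0 0 0.1 0 0 0 -0.8;0 0 0.1 0 0 0 -0.8'
```

```text
t: 27.55
ee_pos: [442.4, 394.8, 55.5]
orientation: [0.108, -3.139, 0.001]
ft_force: [0.6, 0.2, 1.2]
width: 79.1
grasp_force: 0.0
t: 27.95
ee_pos: [442.4, 394.6, 35.2]
orientation: [0.108, -3.139, 0.001]
ft_force: [-0.2, -0.2, 0.2]
width: 79.0
grasp_force: 0.0
```

```bash
python3 plan.py 442.5,396,36,184
```

```text
now [442.4 394.6  35.2] yaw -176.06 tilt 0.07 w 79.0 F [-0.2 -0.2  0.2] t 27.9
(442.5, 396.0, 36.0, 184.0) -0.001 0.007 -0.004 -0.001 -0.002 -0.002 rows>= 2
```

```bash
python3 -m jog '0 0 0 0 0 0 0;0 0 0 0 0 0 1;0 0 0 0 0 0 1;0 0 0 0 0 0 1;0 0 0 0 0 0 1;0 0 0 0 0 0 1;0 0 0 0 0 0 1'
python3 -m jog '0 0 -0.1 0 0 0 1;0 0 -0.2 0 0 0 1;0 0 -0.35 0 0 0 1;0 0 -0.5 0 0 0 1;0 0 -0.65 0 0 0 1;0 0 -0.7 0 0 0 1;0 0 -0.7 0 0 0 1'; python3 plan.py 500,0,175,177 432.5,-343.5,175,170.5 432.5,-343.5,80,170.5
```

```text
t: 28.65
ee_pos: [442.8, 394.9, 36.1]
orientation: [-0.108, 3.14, 0.0]
ft_force: [-0.3, -0.7, 3.9]
width: 56.1
grasp_force: 29.9
t: 29.35
ee_pos: [443.3, 395.5, 177.0]
orientation: [-0.108, 3.138, 0.003]
ft_force: [0.2, 0.1, -1.9]
width: 56.0
grasp_force: 29.9
now [443.3 395.5 177. ] yaw -176.06 tilt 0.16 w 56.0 F [ 0.2  0.1 -1.9] t 29.4
(500.0, 0.0, 175.0, 177.0) -0.073 -0.996 0.003 0.002 0.002 0.116 rows>= 5
(500.0, 0.0, 175.0, 177.0) -0.134 -0.99 0.005 0.002 0.002 0.115 rows>= 5
(432.5, -343.5, 175.0, 170.5) 0.124 -0.866 0 -0 -0 0.109 rows>= 5
(432.5, -343.5, 175.0, 170.5) 0.074 -0.872 0 -0 -0 0.108 rows>= 5
(432.5, -343.5, 80.0, 170.5) -0 -0 0.475 -0 0 0 rows>= 3
```

```bash
python3 -m jog '-0.02 -0.2 0 0 0 0 1;-0.04 -0.4 0 0 0 0.05 1;-0.05 -0.62 0 0 0 0.1 1;-0.073 -0.85 0 0 0 0.116 1;-0.073 -0.996 0 0 0 0.116 1;-0.073 -0.996 0 0 0 0.116 1'
python3 -m jog '-0.03 -0.24 0 0 0 0 1;-0.06 -0.48 0 0 0 0.05 1;-0.1 -0.72 0 0 0 0.1 1;-0.134 -0.9 0 0 0 0.115 1;-0.134 -0.99 0 0 0 0.115 1;-0.134 -0.99 0 0 0 0.115 1'
python3 -m jog '0.03 -0.22 0 0 0 0 1;0.06 -0.44 0 0 0 0.05 1;0.1 -0.66 0 0 0 0.1 1;0.124 -0.8 0 0 0 0.109 1;0.124 -0.866 0 0 0 0.109 1;0.124 -0.866 0 0 0 0.109 1'
python3 -m jog '0.02 -0.22 0 0 0 0 1;0.04 -0.44 0 0 0 0.05 1;0.06 -0.66 0 0 0 0.1 1;0.074 -0.8 0 0 0 0.108 1;0.074 -0.872 0 0 0 0.108 1;0.074 -0.872 0 0 0 0.108 1;0.074 -0.872 0 0 0 0.108 1;0.074 -0.872 0 0 0 0.108 1'
python3 -m jog '0 0 0.12 0 0 0 1;0 0 0.24 0 0 0 1;0 0 0.36 0 0 0 1;0 0 0.475 0 0 0 1;0 0 0.475 0 0 0 1;0 0 0.475 0 0 0 1;0 0 0.475 0 0 0 1'
python3 plan.py 432.5,-343.5,39,170.5
```

```text
t: 29.95
ee_pos: [469.7, 193.7, 173.8]
orientation: [0.007, -3.138, 0.003]
ft_force: [0.2, -0.3, -0.6]
width: 56.3
grasp_force: 29.9
t: 30.55
ee_pos: [499.0, -1.9, 174.5]
orientation: [-0.086, -3.138, 0.0]
ft_force: [0.2, 0.3, -1.3]
width: 55.9
grasp_force: 29.9
t: 31.15
ee_pos: [465.9, -172.3, 175.3]
orientation: [-0.173, -3.136, -0.001]
ft_force: [-1.2, 0.4, -1.0]
width: 55.6
grasp_force: 29.9
t: 31.95
ee_pos: [432.3, -342.2, 175.7]
orientation: [-0.257, -3.13, -0.001]
ft_force: [0.0, 0.9, -1.5]
width: 55.8
grasp_force: 29.9
t: 32.65
ee_pos: [432.8, -344.0, 82.1]
orientation: [0.259, 3.13, -0.002]
ft_force: [0.7, 0.6, -0.4]
width: 56.2
grasp_force: 29.9
now [ 432.8 -344.    82.1] yaw 170.55 tilt 0.1 w 56.2 F [ 0.7  0.6 -0.4] t 32.6
(432.5, -343.5, 39.0, 170.5) 0.002 0.003 0.215 -0.002 0.003 0.002 rows>= 2
```

```bash
python3 -m jog '0 0 0.08 0 0 0 1;0 0 0.16 0 0 0 1;0 0 0.195 0 0 0 1;0 0 0.2 0 0 0 1;0 0 0.205 0 0 0 1;0 0 0.21 0 0 0 1;0 0 0.215 0 0 0 1;0 0 0.215 0 0 0 1'
python3 -m jog '0 0 0 0 0 0 0.2;0 0 0 0 0 0 -0.2;0 0 0 0 0 0 -0.8;0 0 0 0 0 0 -0.8;0 0 0 0 0 0 -0.8;0 0 0 0 0 0 -0.8'
python3 -m jog '0 0 -0.1 0 0 0 -0.8;0 0 -0.3 0 0 0 -0.8;0 0 -0.5 0 0 0 -0.8;0 0 -0.7 0 0 0 -0.8;0 0 -0.7 0 0 0 -0.8'
python3 plan.py 500,-20,180,177 442,300,150,183
```

```text
t: 33.45
ee_pos: [432.4, -344.4, 39.2]
orientation: [0.26, 3.13, -0.001]
ft_force: [-1.1, 1.5, 7.3]
width: 56.3
grasp_force: 29.9
t: 34.05
ee_pos: [431.9, -344.0, 37.8]
orientation: [-0.26, -3.131, -0.0]
ft_force: [0.6, -1.1, -0.1]
width: 78.3
grasp_force: 0.0
t: 34.55
ee_pos: [434.4, -346.1, 183.0]
orientation: [0.259, 3.123, -0.008]
ft_force: [0.3, 0.1, 0.4]
width: 78.9
grasp_force: 0.0
now [ 434.4 -346.1  183. ] yaw 170.51 tilt 0.53 w 78.9 F [0.3 0.1 0.4] t 34.5
(500.0, -20.0, 180.0, 177.0) -0.027 0.831 0.004 -0.005 0.007 -0.108 rows>= 5
(500.0, -20.0, 180.0, 177.0) -0.074 0.828 0.006 -0.005 0.008 -0.108 rows>= 5
(442.0, 300.0, 150.0, 183.0) 0.187 0.791 0.075 0 -0 -0.1 rows>= 5
(442.0, 300.0, 150.0, 183.0) 0.145 0.801 0.075 0 -0 -0.1 rows>= 5
```

```bash
python3 -m jog '-0.027 0.831 0 0 0 -0.108 -0.8;-0.027 0.831 0 0 0 -0.108 -0.8;-0.027 0.831 0 0 0 -0.108 -0.8;-0.027 0.831 0 0 0 -0.108 -0.8;-0.027 0.831 0 0 0 -0.108 -0.8'
python3 -m jog '-0.074 0.828 0 0 0 -0.108 -0.8;-0.074 0.828 0 0 0 -0.108 -0.8;-0.074 0.828 0 0 0 -0.108 -0.8;-0.074 0.828 0 0 0 -0.108 -0.8;-0.074 0.828 0 0 0 -0.108 -0.8;-0.074 0.828 0 0 0 -0.108 -0.8'
python3 - <<'E'
from m1 import *
cv2.imwrite("pics/t4raw.png",I["top"][:,:,::-1]); cv2.imwrite("pics/s4raw.png",I["side"][:,:,::-1])
def f(c,n,p,x0,d): 
    m=cmask(n,c,p,40,I[n]); print(c,n,int(m.sum()),mfit({n:m},x0,d,z=x0[2])[0])
f("white","top",(377,234),[433,-343,15,-.16],LOAF); f("white","side",(315,160),[433,-343,15,-.16],LOAF)
f("herb","top",(333,168),[656,-190,15,.16],LOAF)
HSV["rye"]=((3,118,25),(20,220,125))
f("rye","top",(187,230),[441,300,12,0.01],LOAF)
h=cv2.cvtColor(I["side"],cv2.COLOR_RGB2HSV)
b=I["top"][205:255,170:205]; print(cv2.cvtColor(b,cv2.COLOR_RGB2HSV)[20:28,::2,1])
E
python3 plan.py 441,301,150,183 441,301,75,183
```

```text
t: 35.05
ee_pos: [464.4, -178.7, 177.0]
orientation: [-0.166, -3.136, -0.001]
ft_force: [0.3, -0.8, 0.1]
width: 79.3
grasp_force: 0.0
t: 35.65
ee_pos: [497.3, -18.9, 177.4]
orientation: [-0.082, -3.14, 0.001]
ft_force: [-0.9, 0.0, 0.4]
width: 78.7
grasp_force: 0.0
white top 668 [ 431.54 -351.11   15.     -0.17]
white side 647 [ 427.09 -337.04   15.     -0.28]
herb top 553 [ 657.92 -193.66   15.      0.16]
rye top 613 [440.06 297.08  12.     0.06]
[[ 46  56  44  72 154 148 144 143 146 147 142 140 135  99 149 151 154 156]
 [ 47  53  49  69 153 143 146 137 136 144 148 135 137  95 154 152 150 151]
 [ 45  53  48  77 147 149 139 139 141 132 134 140 141  78 152 155 154 151]
 [ 45  51  50  65 154 140 145 143 143 138 147 146 135  84 154 152 154 150]
 [ 52  50  51  67 154 143 147 138 136 143 132 135 129  85 149 152 152 152]
 [ 44  51  50  48 154 145 146 140 141 146 140 142 126  78 151 153 153 153]
 [ 52  47  50  52 161 146 148 148 140 148 144 151 127  77 148 153 152 155]
 [ 49  45  54  46 161 152 136 146 142 142 133 153 131  71 151 151 148 154]]
now [497.2 -19.4 177.5] yaw 176.9 tilt 0.04 w 78.9 F [-0.8  0.3  0. ] t 35.8
(441.0, 301.0, 150.0, 183.0) 0.184 0.792 0.069 -0 -0.001 -0.102 rows>= 5
(441.0, 301.0, 150.0, 183.0) 0.14 0.801 0.068 -0 -0 -0.101 rows>= 5
(441.0, 301.0, 75.0, 183.0) 0 0 0.375 -0 -0 -0 rows>= 3
```

```bash
python3 -m jog '0.184 0.792 0.069 0 0 -0.102 -0.8;0.184 0.792 0.069 0 0 -0.102 -0.8;0.184 0.792 0.069 0 0 -0.102 -0.8;0.184 0.792 0.069 0 0 -0.102 -0.8;0.184 0.792 0.069 0 0 -0.102 -0.8;0.184 0.792 0.069 0 0 -0.102 -0.8'
python3 -m jog '0.14 0.801 0.068 0 0 -0.101 -0.8;0.14 0.801 0.068 0 0 -0.101 -0.8;0.14 0.801 0.068 0 0 -0.101 -0.8;0.14 0.801 0.068 0 0 -0.101 -0.8;0.14 0.801 0.068 0 0 -0.101 -0.8;0.14 0.801 0.068 0 0 -0.101 -0.8;0.14 0.801 0.068 0 0 -0.101 -0.8'
python3 -m jog '0 0 0.12 0 0 0 -0.9;0 0 0.25 0 0 0 -0.9;0 0 0.375 0 0 0 -0.9;0 0 0.375 0 0 0 -0.9;0 0 0.375 0 0 0 -0.9;0 0 0.375 0 0 0 -0.9'
python3 plan.py 441,301,36,183
python3 - <<'E'
from h import *
im=get_image("side")[260:390,200:320,::-1]
cv2.imwrite("pics/s5.png",cv2.resize(im,None,fx=4,fy=4,interpolation=2))
E
```

```text
t: 36.35
ee_pos: [469.3, 140.8, 164.1]
orientation: [-0.0, 3.142, -0.001]
ft_force: [-0.1, -0.2, 0.6]
width: 79.3
grasp_force: 0.0
t: 37.05
ee_pos: [441.4, 300.2, 150.5]
orientation: [0.081, -3.14, 0.001]
ft_force: [-0.6, 0.2, 0.9]
width: 79.2
grasp_force: 0.0
t: 37.65
ee_pos: [441.8, 302.1, 76.7]
orientation: [-0.083, 3.139, 0.001]
ft_force: [-0.1, 0.1, -0.3]
width: 83.3
grasp_force: 0.0
now [441.8 302.1  76.7] yaw -176.98 tilt 0.1 w 83.3 F [-0.1  0.1 -0.3] t 37.6
(441.0, 301.0, 36.0, 183.0) 0.005 -0.006 0.204 0.002 0.003 0.001 rows>= 2
```

View pics/s5.png

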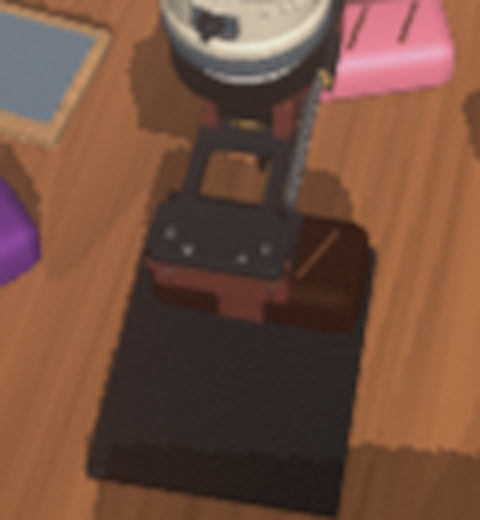

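```bash
python3 -m jog '0.003 0 0.05 0 0 0 -0.9;0.003 0 0.1 0 0 0 -0.9;0.003 0 0.1 0 0 0 -0.9;0.003 0 0.1 0 0 0 -0.9' && python3 -m jog '0 0 0.05 0 0 0 -0.9;0 0 0.102 0 0 0 -0.9;0 0 0.102 0 0 0 -0.9;0 0 0.102 0 0 0 -0.9'
python3 -m jog '0 0 0 0 0 0 0;0 0 0 0 0 0 1;0 0 0 0 0 0 1;0 0 0 0 0 0 1;0 0 0 0 0 0 1;0 0 0 0 0 0 1;0 0 0 0 0 0 1'
python3 -m jog '0 0 -0.1 0 0 0 1;0 0 -0.2 0 0 0 1;0 0 -0.35 0 0 0 1;0 0 -0.5 0 0 0 1;0 0 -0.6 0 0 0 1;0 0 -0.6 0 0 0 1;0 0 -0.6 0 0 0 1'; python3 plan.py 660.5,186.5,160,174.6 660.5,186.5,80,174.6
```

```text
t: 38.1
ee_pos: [439.9, 302.2, 55.0]
orientation: [0.085, -3.14, 0.001]
ft_force: [0.4, 0.5, 0.6]
width: 83.5
grasp_force: 0.0
t: 38.5
ee_pos: [439.9, 302.1, 34.5]
orientation: [0.084, -3.139, 0.001]
ft_force: [-1.2, 0.0, -0.4]
width: 83.4
grasp_force: 0.0
t: 39.2
ee_pos: [440.4, 302.4, 35.3]
orientation: [-0.084, 3.14, 0.0]
ft_force: [-0.9, -0.8, 4.5]
width: 55.4
grasp_force: 30.0
t: 39.9
ee_pos: [440.0, 302.1, 154.6]
orientation: [0.084, -3.14, 0.0]
ft_force: [-0.4, 0.5, -1.6]
width: 56.0
grasp_force: 30.0
now [440.  302.1 154.6] yaw -176.92 tilt 0.01 w 56.0 F [-0.4  0.5 -1.6] t 39.9
(660.5, 186.5, 160.0, 174.6) -0.535 -0.318 -0.013 -0 -0 0.141 rows>= 4
(660.5, 186.5, 160.0, 174.6) -0.557 -0.278 -0.014 -0 -0 0.142 rows>= 4
(660.5, 186.5, 80.0, 174.6) 0 0 0.4 -0 -0 -0 rows>= 3
```

```bash
python3 -m jog '-0.13 -0.08 -0.01 0 0 0.05 1;-0.27 -0.16 -0.01 0 0 0.1 1;-0.4 -0.24 -0.01 0 0 0.141 1;-0.535 -0.318 -0.013 0 0 0.141 1;-0.535 -0.318 -0.013 0 0 0.141 1;-0.535 -0.318 -0.013 0 0 0.141 1'
python3 -m jog '-0.13 -0.07 -0.01 0 0 0.05 1;-0.27 -0.14 -0.01 0 0 0.1 1;-0.4 -0.2 -0.01 0 0 0.141 1;-0.557 -0.278 -0.013 0 0 0.142 1;-0.557 -0.278 -0.013 0 0 0.142 1;-0.557 -0.278 -0.013 0 0 0.142 1;-0.557 -0.278 -0.013 0 0 0.142 1'
python3 -m jog '0 0 0.12 0 0 0 1;0 0 0.24 0 0 0 1;0 0 0.36 0 0 0 1;0 0 0.4 0 0 0 1;0 0 0.4 0 0 0 1;0 0 0.4 0 0 0 1'
python3 plan.py 660.5,186.5,38.3,174.6
```

```text
t: 40.5
ee_pos: [549.6, 243.7, 155.6]
orientation: [-0.034, -3.138, 0.002]
ft_force: [-0.9, 0.3, -1.8]
width: 55.9
grasp_force: 30.0
t: 41.2
ee_pos: [658.8, 187.4, 159.3]
orientation: [-0.147, -3.136, 0.001]
ft_force: [-0.1, 0.2, -0.7]
width: 55.6
grasp_force: 30.0
t: 41.8
ee_pos: [660.9, 187.2, 81.2]
orientation: [0.147, 3.137, 0.0]
ft_force: [-0.2, 0.0, -0.6]
width: 56.4
grasp_force: 30.0
now [660.9 187.2  81.2] yaw 174.62 tilt 0.05 w 56.4 F [-0.2  0.  -0.6] t 41.8
(660.5, 186.5, 38.3, 174.6) 0.002 -0.004 0.214 0.001 0.001 0.001 rows>= 2
```

```bash
python3 -m jog '0 0 0.08 0 0 0 1;0 0 0.16 0 0 0 1;0 0 0.19 0 0 0 1;0 0 0.197 0 0 0 1;0 0 0.204 0 0 0 1;0 0 0.21 0 0 0 1;0 0 0.215 0 0 0 1;0 0 0.215 0 0 0 1'
python3 -m jog '0 0 0 0 0 0 0.2;0 0 0 0 0 0 -0.2;0 0 0 0 0 0 -0.8;0 0 0 0 0 0 -0.8;0 0 0 0 0 0 -0.8;0 0 0 0 0 0 -0.8'
python3 -m jog '0 0 -0.1 0 0 0 -0.8;0 0 -0.3 0 0 0 -0.8;0 0 -0.5 0 0 0 -0.8;0 0 -0.7 0 0 0 -0.8;0 0 -0.7 0 0 0 -0.8'
python3 -m jog '0.55 0.35 0 0 0 0 -0.8;0.55 0.35 0 0 0 0 -0.8;0.55 0.35 0 0 0 0 -0.8;0.55 0.35 0 0 0 0 -0.8'
python3 -m jog '0.55 0.55 0 0 0 0 -0.8;0.55 0.55 0 0 0 0 -0.8;0.55 0.55 0 0 0 0 -0.8;0.55 0.55 0 0 0 0 -0.8;0.55 0.55 0 0 0 0 -0.8'
python3 - <<'E'
from m1 import *
im=I["top"]; cv2.imwrite("pics/t6.png",cv2.resize(im[115:275,205:405,::-1],None,fx=4,fy=3.75,interpolation=2))
E
```

```text
t: 42.6
ee_pos: [661.2, 186.7, 38.4]
orientation: [0.149, 3.137, 0.0]
ft_force: [-2.2, -0.6, 4.7]
width: 55.7
grasp_force: 30.0
t: 43.2
ee_pos: [660.8, 186.7, 37.2]
orientation: [-0.148, -3.138, -0.0]
ft_force: [-0.4, -0.4, 0.1]
width: 78.8
grasp_force: 0.0
t: 43.7
ee_pos: [664.3, 187.6, 183.8]
orientation: [0.148, 3.128, 0.005]
ft_force: [1.0, 0.1, -0.6]
width: 79.2
grasp_force: 0.0
t: 44.1
ee_pos: [554.4, 268.5, 176.4]
orientation: [-0.143, -3.136, 0.001]
ft_force: [-0.5, -1.3, -0.3]
width: 79.1
grasp_force: 0.0
t: 44.6
ee_pos: [458.5, 387.2, 176.8]
orientation: [-0.145, -3.138, 0.001]
ft_force: [-0.0, 0.1, 0.1]
width: 78.8
grasp_force: 0.0
```

View pics/t6.png

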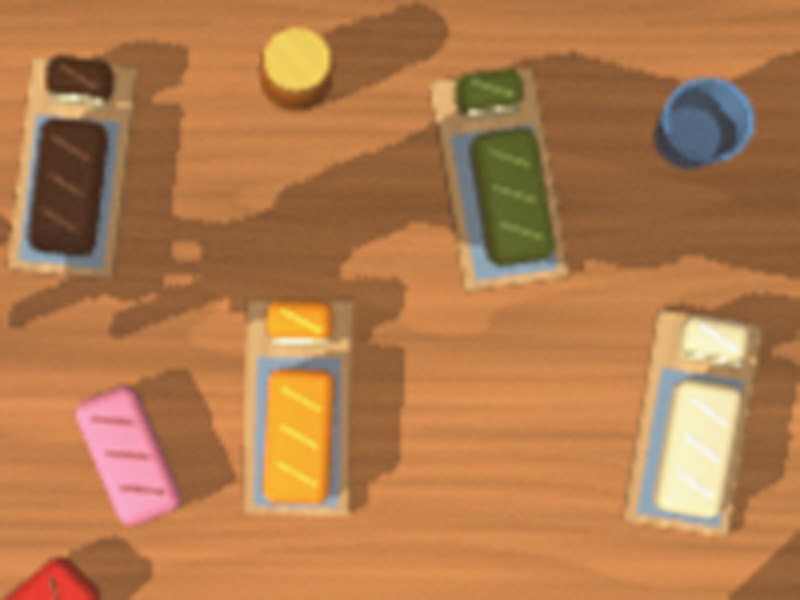

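The top view shows each loaf on its own board: rye (67,187), herb (513,196), saffron (299,437) and white (699,449) in the crop. Herb looks a few mm too far right and saffron a few mm too far from its half loaf. The half loaves have the same height and width, so I'll measure against them.

```bash
python3 - <<'E'
from m1 import *
B={"rye":((222.,135),(222,164),(660.5,186.5,-.095),(662.1,181.6)),"herb":((328,139),(333,167),(655,-185,.16),(656.6,-190.2)),"saffron":((280,201),(280,231),(444.5,-10,-.04),(446.1,-14.6)),"white":((384,206),(380,235),(432.5,-343.5,-.165),(434.2,-349.3))}
for b,(ph,pl,(x,y,a),pt) in B.items():
    c,s=np.cos(a),np.sin(a)
    m=cmask("top",b,pl,30,I["top"]); L=mfit({"top":m},[x,y,15,a],LOAF,z=15)[0]
    mh=cmask("top",b,ph,13,I["top"]); H=mfit({"top":mh},[x+98*c,y+98*s,15,a+np.pi/2],np.array([56,36,42.]),z=15)[0]
    d=np.array([[c,s],[-s,c]])@(H[:2]-L[:2]); e=np.array([[c,s],[-s,c]])@(L[:2]-pt)
    print(b,int(m.sum()),int(mh.sum()),"loaf",L[:2],L[3],"loaf->half (want 98,0):",d,"loaf-paper in board frame",e)
E
python3 plan.py
```

```text
rye 517 156 loaf [662.88 180.42] -0.09817562658660521 loaf->half (want 98,0): [99.87 -0.11] loaf-paper in board frame [ 0.89 -1.11]
herb 550 140 loaf [ 658.13 -193.79] 0.16321179540658448 loaf->half (want 98,0): [98.72  4.02] loaf-paper in board frame [ 0.94 -3.79]
saffron 540 159 loaf [440.02 -15.17] -0.04599325172118981 loaf->half (want 98,0): [105.75   4.88] loaf-paper in board frame [-6.05 -0.82]
white 664 240 loaf [ 431.45 -350.82] -0.1717656188586264 loaf->half (want 98,0): [96.77  3.21] loaf-paper in board frame [-2.47 -1.95]
now [460.  385.4 177.1] yaw 174.48 tilt 0.02 w 79.0 F [-0.5  0.5 -0.2] t 44.8
```

```bash
python3 plan.py 443.7,-9.7,140,177.7 443.7,-9.7,70,177.7
```

```text
now [460.  385.4 177.1] yaw 174.48 tilt 0.02 w 79.0 F [-0.5  0.5 -0.2] t 44.8
(443.7, -9.7, 140.0, 177.7) -0.054 -0.987 0.093 -0 0 -0.054 rows>= 5
(443.7, -9.7, 140.0, 177.7) -0.027 -0.988 0.093 -0.001 0 -0.053 rows>= 5
(443.7, -9.7, 70.0, 177.7) 0 -0 0.35 0 0 -0 rows>= 3
```

```bash
python3 -m jog '-0.054 -0.987 0.093 0 0 -0.054 -0.8;-0.054 -0.987 0.093 0 0 -0.054 -0.8;-0.054 -0.987 0.093 0 0 -0.054 -0.8;-0.054 -0.987 0.093 0 0 -0.054 -0.8;-0.054 -0.987 0.093 0 0 -0.054 -0.8;-0.054 -0.987 0.093 0 0 -0.054 -0.8'
python3 -m jog '-0.027 -0.988 0.093 0 0 -0.053 -0.8;-0.027 -0.988 0.093 0 0 -0.053 -0.8;-0.027 -0.988 0.093 0 0 -0.053 -0.8;-0.027 -0.988 0.093 0 0 -0.053 -0.8;-0.027 -0.988 0.093 0 0 -0.053 -0.8;-0.027 -0.988 0.093 0 0 -0.053 -0.8;-0.027 -0.988 0.093 0 0 -0.053 -0.8;-0.027 -0.988 0.093 0 0 -0.053 -0.8'
python3 -m jog '0 0 0.12 0 0 0 -0.8;0 0 0.24 0 0 0 -0.8;0 0 0.35 0 0 0 -0.8;0 0 0.35 0 0 0 -0.8;0 0 0.35 0 0 0 -0.8;0 0 0.35 0 0 0 -0.8;0 0 0.35 0 0 0 -0.8'
python3 plan.py 443.7,-9.7,38,177.7
```

```text
t: 45.4
ee_pos: [451.7, 187.3, 158.9]
orientation: [0.111, 3.139, 0.0]
ft_force: [1.0, -0.1, 0.6]
width: 78.6
grasp_force: 0.0
t: 46.2
ee_pos: [443.7, -6.9, 140.2]
orientation: [0.057, 3.141, 0.0]
ft_force: [0.2, -0.0, -0.2]
width: 79.4
grasp_force: 0.0
t: 46.9
ee_pos: [444.0, -8.2, 71.1]
orientation: [0.06, 3.139, -0.0]
ft_force: [-0.3, -0.1, -0.5]
width: 79.1
grasp_force: 0.0
now [444.   -8.2  71.1] yaw 177.83 tilt 0.12 w 79.1 F [-0.3 -0.1 -0.5] t 46.9
(443.7, -9.7, 38.0, 177.7) 0.002 -0.008 0.165 -0 0.004 0.004 rows>= 2
```

```bash
python3 -m jog '0 -0.006 0.08 0 0 0 -0.8;0 -0.006 0.165 0 0 0 -0.8;0 -0.006 0.165 0 0 0 -0.8;0 -0.006 0.165 0 0 0 -0.8;0 -0.006 0.165 0 0 0 -0.8;0 -0.006 0.165 0 0 0 -0.8'
python3 -m jog '0 0 0 0 0 0 0;0 0 0 0 0 0 1;0 0 0 0 0 0 1;0 0 0 0 0 0 1;0 0 0 0 0 0 1;0 0 0 0 0 0 1'
python3 -m jog '0 0 -0.03 0 0 0 1;0 0 -0.06 0 0 0 1;0 0 -0.06 0 0 0 1;0 0 -0.06 0 0 0 1;0 0 -0.06 0 0 0 1'
python3 plan.py 450,-8.7,49,178.8
```

```text
t: 47.5
ee_pos: [443.7, -9.7, 37.9]
orientation: [0.061, 3.14, -0.0]
ft_force: [-0.1, 0.1, -0.4]
width: 79.2
grasp_force: 0.0
t: 48.1
ee_pos: [443.2, -9.6, 37.2]
orientation: [0.06, 3.141, 0.0]
ft_force: [-1.8, 0.7, 4.1]
width: 55.7
grasp_force: 30.0
t: 48.6
ee_pos: [443.1, -9.6, 49.1]
orientation: [0.06, 3.141, 0.0]
ft_force: [-0.6, 0.1, -0.7]
width: 56.4
grasp_force: 30.0
now [443.1  -9.6  49.1] yaw 177.79 tilt 0.0 w 56.4 F [-0.6  0.1 -0.7] t 48.6
(450.0, -8.7, 49.0, 178.8) -0.034 0.006 0 0 0 -0.034 rows>= 2
```

```bash
python3 -m jog '-0.032 0.006 0 0 0 -0.034 1;-0.032 0.006 0 0 0 -0.034 1;-0.032 0.006 0 0 0 -0.034 1;-0.032 0.006 0.03 0 0 -0.034 1;-0.032 0.006 0.045 0 0 -0.034 1;-0.032 0.006 0.055 0 0 -0.034 1;-0.032 0.006 0.058 0 0 -0.034 1;-0.032 0.006 0.058 0 0 -0.034 1'
python3 -m jog '0 0 0 0 0 0 1;0 0 0 0 0 0 0.2;0 0 0 0 0 0 -0.2;0 0 0 0 0 0 -0.8;0 0 0 0 0 0 -0.8;0 0 0 0 0 0 -0.8;0 0 0 0 0 0 -0.8'
python3 -m jog '0 0 -0.1 0 0 0 -0.8;0 0 -0.3 0 0 0 -0.8;0 0 -0.45 0 0 0 -0.8;0 0 -0.45 0 0 0 -0.8;0 0 -0.45 0 0 0 -0.8'
python3 plan.py 656.1,-188.2,140,189.2 656.1,-188.2,70,189.2
```

```text
t: 49.4
ee_pos: [449.4, -8.7, 37.4]
orientation: [-0.032, -3.141, -0.0]
ft_force: [-0.3, -0.7, -1.0]
width: 55.8
grasp_force: 30.0
t: 50.1
ee_pos: [449.6, -8.7, 37.5]
orientation: [0.033, 3.141, 0.0]
ft_force: [-0.3, 0.3, 0.5]
width: 78.9
grasp_force: 0.0
t: 50.6
ee_pos: [449.9, -8.7, 127.9]
orientation: [0.032, 3.14, -0.0]
ft_force: [-0.6, -0.3, -0.2]
width: 79.2
grasp_force: 0.0
now [449.9  -8.7 127.9] yaw 178.82 tilt 0.1 w 79.2 F [-0.6 -0.3 -0.2] t 50.6
(656.1, -188.2, 140.0, 189.2) -0.525 -0.438 -0.029 -0 0.002 -0.173 rows>= 4
(656.1, -188.2, 140.0, 189.2) -0.482 -0.484 -0.03 -0 0.001 -0.173 rows>= 4
(656.1, -188.2, 70.0, 189.2) -0 0 0.35 -0 0 -0 rows>= 3
```

```bash
python3 -m jog '-0.525 -0.438 -0.03 0 0 -0.173 -0.8;-0.525 -0.438 -0.03 0 0 -0.173 -0.8;-0.525 -0.438 -0.03 0 0 -0.173 -0.8;-0.525 -0.438 -0.03 0 0 -0.173 -0.8;-0.525 -0.438 -0.03 0 0 -0.173 -0.8'
python3 -m jog '-0.482 -0.484 -0.03 0 0 -0.173 -0.8;-0.482 -0.484 -0.03 0 0 -0.173 -0.8;-0.482 -0.484 -0.03 0 0 -0.173 -0.8;-0.482 -0.484 -0.03 0 0 -0.173 -0.8;-0.482 -0.484 -0.03 0 0 -0.173 -0.8;-0.482 -0.484 -0.03 0 0 -0.173 -0.8;-0.482 -0.484 -0.03 0 0 -0.173 -0.8'
python3 -m jog '0 0 0.12 0 0 0 -0.8;0 0 0.24 0 0 0 -0.8;0 0 0.35 0 0 0 -0.8;0 0 0.35 0 0 0 -0.8;0 0 0.35 0 0 0 -0.8;0 0 0.35 0 0 0 -0.8;0 0 0.35 0 0 0 -0.8'
python3 plan.py 656.1,-188.2,38.3,189.2
```

```text
t: 51.1
ee_pos: [551.6, -98.6, 131.5]
orientation: [0.108, -3.136, -0.001]
ft_force: [-0.0, 0.9, -0.1]
width: 78.8
grasp_force: 0.0
t: 51.8
ee_pos: [654.2, -186.8, 139.0]
orientation: [0.253, -3.129, -0.001]
ft_force: [0.4, 0.2, -0.5]
width: 79.1
grasp_force: 0.0
t: 52.5
ee_pos: [656.5, -188.4, 71.0]
orientation: [-0.252, 3.129, -0.001]
ft_force: [0.3, 0.5, -0.0]
width: 79.0
grasp_force: 0.0
now [ 656.5 -188.4   71. ] yaw -170.8 tilt 0.13 w 79.0 F [ 0.3  0.5 -0. ] t 52.5
(656.1, -188.2, 38.3, 189.2) 0.002 0.001 0.164 -0.002 0.004 0 rows>= 2
```

```bash
python3 -m jog '0 0 0.08 0 0 0 -0.8;0 0 0.164 0 0 0 -0.8;0 0 0.164 0 0 0 -0.8;0 0 0.164 0 0 0 -0.8;0 0 0.164 0 0 0 -0.8;0 0 0.164 0 0 0 -0.8'
python3 -m jog '0 0 0 0 0 0 0;0 0 0 0 0 0 1;0 0 0 0 0 0 1;0 0 0 0 0 0 1;0 0 0 0 0 0 1;0 0 0 0 0 0 1'
python3 -m jog '0 0 -0.03 0 0 0 1;0 0 -0.05 0 0 0 1;0 0 -0.05 0 0 0 1;0 0.019 -0.05 0 0 0 1;0 0.019 -0.05 0 0 0 1;0 0.019 -0.05 0 0 0 1;0 0.019 -0.05 0 0 0 1'
python3 plan.py
python3 -m jog '0 0 0.02 0 0 0 1;0 0 0.03 0 0 0 1;0 0 0.04 0 0 0 1;0 0 0.045 0 0 0 1;0 0 0.048 0 0 0 1;0 0 0.048 0 0 0 1'
python3 -m jog '0 0 0 0 0 0 0.2;0 0 0 0 0 0 -0.2;0 0 0 0 0 0 -0.8;0 0 0 0 0 0 -0.8;0 0 0 0 0 0 -0.8;0 0 0 0 0 0 -0.8'
python3 -m jog '0 0 -0.1 0 0 0 -0.8;0 0 -0.3 0 0 0 -0.8;0 0 -0.5 0 0 0 -0.8;0 0 -0.7 0 0 0 -0.8;0 0 -0.7 0 0 0 -0.8'
python3 plan.py 500,30,170,170 460,330,170,170
```

```text
t: 53.1
ee_pos: [656.0, -188.4, 37.1]
orientation: [-0.252, 3.131, -0.0]
ft_force: [0.7, 0.4, 0.6]
width: 79.3
grasp_force: 0.0
t: 53.7
ee_pos: [655.8, -188.3, 36.9]
orientation: [-0.252, 3.131, -0.0]
ft_force: [0.1, -0.3, 2.1]
width: 56.1
grasp_force: 30.0
t: 54.4
ee_pos: [655.0, -184.4, 46.5]
orientation: [0.252, -3.131, -0.0]
ft_force: [0.5, 0.4, -1.1]
width: 55.9
grasp_force: 30.0
now [ 655.  -184.4   46.5] yaw -170.8 tilt 0.01 w 55.9 F [ 0.5  0.4 -1.1] t 54.4
t: 55.0
ee_pos: [655.1, -184.6, 37.1]
orientation: [-0.252, 3.131, -0.0]
ft_force: [-0.1, -0.3, -2.1]
width: 55.9
grasp_force: 30.0
t: 55.6
ee_pos: [655.1, -184.5, 37.2]
orientation: [-0.252, 3.131, -0.0]
ft_force: [-1.2, -0.2, -0.2]
width: 78.3
grasp_force: 0.0
t: 56.1
ee_pos: [658.5, -185.6, 183.8]
orientation: [-0.251, 3.122, -0.006]
ft_force: [0.6, 0.6, 0.2]
width: 78.6
grasp_force: 0.0
now [ 658.5 -185.6  183.8] yaw -170.81 tilt 0.61 w 78.6 F [0.6 0.6 0.2] t 56.1
(500.0, 30.0, 170.0, 170.0) 0.305 0.595 0.029 -0.003 0.01 0.32 rows>= 4
(500.0, 30.0, 170.0, 170.0) 0.401 0.537 0.031 -0.003 0.01 0.32 rows>= 4
(460.0, 330.0, 170.0, 170.0) 0.229 0.721 0 0 -0 -0 rows>= 5
(460.0, 330.0, 170.0, 170.0) 0.228 0.721 0 0 -0 -0 rows>= 5
```

```bash
python3 -m jog '0.305 0.595 0 0 0 0.32 -0.8;0.305 0.595 0 0 0 0.32 -0.8;0.305 0.595 0 0 0 0.32 -0.8;0.305 0.595 0 0 0 0.32 -0.8;0.305 0.595 0 0 0 0.32 -0.8'
python3 -m jog '0.4 0.537 0 0 0 0.32 -0.8;0.4 0.537 0 0 0 0.32 -0.8;0.4 0.537 0 0 0 0.32 -0.8;0.4 0.537 0 0 0 0.32 -0.8;0.4 0.537 0 0 0 0.32 -0.8'
python3 -m jog '0.1 0.85 0 0 0 0 -0.8;0.1 0.85 0 0 0 0 -0.8;0.1 0.85 0 0 0 0 -0.8;0.1 0.85 0 0 0 0 -0.8;0.1 0.85 0 0 0 0 -0.8'
python3 -m jog '0.1 0.85 0 0 0 0 -0.8;0.1 0.85 0 0 0 0 -0.8;0.1 0.85 0 0 0 0 -0.8;0.1 0.85 0 0 0 0 -0.8;0.1 0.85 0 0 0 0 -0.8'
python3 - <<'E'
from m1 import *
im=I["top"]; cv2.imwrite("pics/t7.png",cv2.resize(im[115:275,205:405,::-1],None,fx=4,fy=3.75,interpolation=2))
B={"rye":((222.,135),(222,164),(660.5,186.5,-.095),(662.1,181.6)),"herb":((328,139),(333,167),(655,-185,.16),(656.6,-190.2)),"saffron":((280,201),(280,231),(444.5,-10,-.02),(446.1,-14.6)),"white":((384,206),(380,235),(432.5,-343.5,-.165),(434.2,-349.3))}
for b,(ph,pl,(x,y,a),pt) in B.items():
    c,s=np.cos(a),np.sin(a)
    m=cmask("top",b,pl,30,I["top"]); L=mfit({"top":m},[x,y,15,a],LOAF,z=15)[0]
    e=np.array([[c,s],[-s,c]])@(L[:2]-pt); print(b,L[:2],L[3],"loaf-paper in board frame",e)
for t in("honey_jar","cup"):print(t,[world(o["xyz"],"top").round() for o in pinpoint(t,"top")[:1]])
E
```

```text
t: 56.6
ee_pos: [575.9, -76.5, 177.0]
orientation: [0.009, 3.141, -0.0]
ft_force: [-0.5, 0.0, 0.0]
width: 79.2
grasp_force: 0.0
t: 57.1
ee_pos: [497.9, 30.9, 177.3]
orientation: [0.273, 3.128, -0.0]
ft_force: [0.3, 0.0, 0.8]
width: 79.1
grasp_force: 0.0
t: 57.6
ee_pos: [508.7, 203.8, 177.1]
orientation: [0.271, 3.128, 0.001]
ft_force: [0.2, -0.1, -0.0]
width: 78.9
grasp_force: 0.0
t: 58.1
ee_pos: [518.1, 374.0, 176.8]
orientation: [0.272, 3.129, 0.001]
ft_force: [0.2, -0.5, 0.2]
width: 79.1
grasp_force: 0.0
rye [662.97 180.31] -0.09427666358493966 loaf-paper in board frame [ 0.99 -1.2 ]
herb [ 656.44 -189.91] 0.1579238321691595 loaf-paper in board frame [-0.12  0.32]
saffron [446.58 -14.08] -0.037788213517657994 loaf-paper in board frame [0.47 0.53]
white [ 431.7  -350.83] -0.1784751908019875 loaf-paper in board frame [-2.21 -1.92]
honey_jar [array([772.,  -6.,   2.])]
cup [array([ 728., -350.,    3.])]
```

View pics/t7.png

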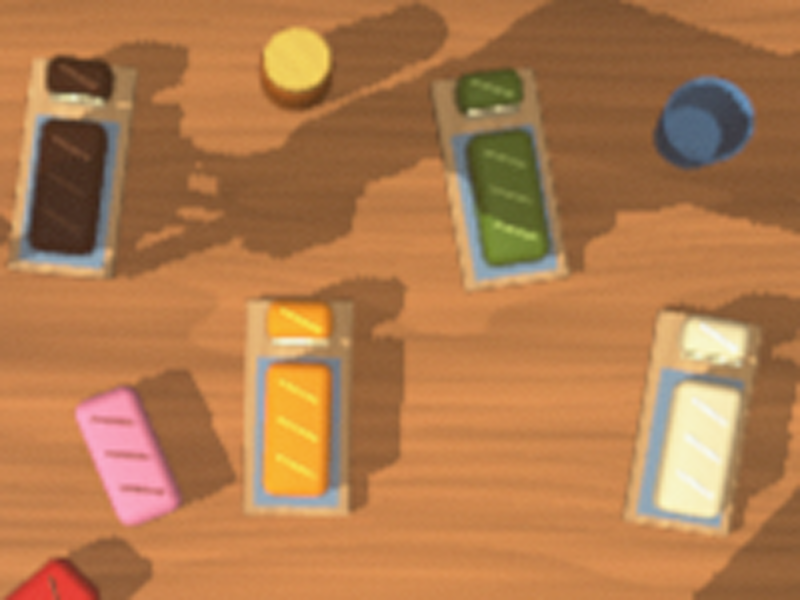

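All four loaves measure within about 3 mm of their papers' centres. The jar (297,67) and the cup (705,122) have not moved and the arm is clear, so I'm handing in.

```bash
python3 -c "from workcell import *; print(close_job())"
```

```text
the job is handed in; nothing more can be done
None
```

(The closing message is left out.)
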